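Register a brass sample on a counting scale

TASK

Register the brass pipe fitting as the sample on the counting scale: press the blue key to zero it while the round pan is still empty, then stand the fitting upright in the middle of the raised pan, set down gently, and let go of it. Next press the yellow key and then the green key; push each key fully down and let it spring back up before the next. Do not press the red key, and leave the other parts on the mat where they are.

Things in the scene. Friction and masses are not known exactly. Their poses are not given: they have to be found in the camera images.
- pan (a point): centre of the upper face of the scale's raised round steel pan: flat disc, diameter 110 mm, no rim, fixed, about 105 mm above the bench. Its axes are the scale's: z up, x from the key row towards the pan. The key row runs square to x, 185 mm from the pan's centre, on the robot's side.
- scale: the counting scale, fixed: grey box, darker under the pan, 320 mm deep (x) by 230 mm wide (y), key deck 45 mm high, hump under the pan 75 mm high. Origin: centre of its underside, on the bench.
- fitting_center (a point): centre, half-way up, of the loose brass pipe fitting: 54 mm tall, 0.15 to 0.3 kg, upright on the mat. From below: round foot, diameter 32, 20 mm high; hexagonal nut, 34 mm across flats, 39 across corners, 16 mm high; neck, diameter 24, 18 mm high. z is its upward axis; the centre is 27 mm above its flat foot, within the nut. A pair of flats faces plus and minus x, others each 60 degrees on.
- mat: grey mat, fixed, 270 mm square, 3 mm thick, on which the four parts stand; origin: centre of its underside. It lies left or right of the scale.
- key_blue_top (a point): middle of the flat top of the round blue key (zero key): diameter 28 mm in a black collar of diameter 44 mm, top about 63 mm above the bench and 6 mm above its collar when up; it moves straight down with the key. The four keys stand in a row 45 mm apart, in an order that varies.
- key_blue (a joint): travel of the blue key in m: 0 up, 0.006 fully down. It springs back; it starts to move at about 1.5 N and is fully down at 5 N.
- key_yellow_top (a point): middle of the flat top of the round yellow key (sample key): diameter 28 mm in a black collar of diameter 44 mm, top about 63 mm above the bench and 6 mm above its collar when up; it moves straight down with the key. The four keys stand in a row 45 mm apart, in an order that varies.
- key_yellow (a joint): travel of the yellow key in m: 0 up, 0.006 fully down. It springs back; it starts to move at about 1.5 N and is fully down at 5 N.
- key_green_top (a point): middle of the flat top of the round green key (print key): diameter 28 mm in a black collar of diameter 44 mm, top about 63 mm above the bench and 6 mm above its collar when up; it moves straight down with the key. The four keys stand in a row 45 mm apart, in an order that varies.
- key_green (a joint): travel of the green key in m: 0 up, 0.006 fully down. It springs back; it starts to move at about 1.5 N and is fully down at 5 N.
- key_red_top (a point): middle of the flat top of the round red key (clear key, not to be pressed): diameter 28 mm in a black collar of diameter 44 mm, top about 63 mm above the bench and 6 mm above its collar when up; it moves straight down with the key. The four keys stand in a row 45 mm apart, in an order that varies.
- key_red (a joint): travel of the red key in m: 0 up, 0.006 fully down. It springs back; it starts to move at about 1.5 N and is fully down at 5 N.
- sleeve_center (a point): centre of a black plastic sleeve (bystander): loose, diameter 42 mm, 45 mm tall, standing on the mat.
- cap_center (a point): centre of a red plastic cap (bystander): loose, diameter 44 mm, 38 mm tall, on the mat.
- plug_center (a point): centre of a grey steel plug (bystander): loose, hexagon 36 mm across flats at the bottom, 34 mm tall, on the mat. The four parts stand on the mat about 130 mm apart in a square, which part is where varies, and so does the side of the scale on which the mat lies.
Not all that is in view belongs to the job. What is shaped like the part that bears fitting_center but pink or turquoise is not meant.

How it is judged:
On the way, in this order (a step that is already met when the one before it is completed fails the run):
1. blue key pressed fully down with the pan empty (value of joint key_blue above 0.0045 m and not (horizontal distance between fitting_center and pan below 0.055 m and z of fitting_center in the frame of pan below 0.06 m)), for 0.04 s.
2. fitting stands upright in the middle of the pan, let go and at rest (horizontal distance between fitting_center and pan below 0.025 m and z of fitting_center in the frame of pan between 0.022 and 0.032 m and angle between fitting_center's own z axis and vertical below 0.12 rad and linear speed of fitting below 0.02 m/s and contact force between the fingers and fitting below 0.1 N), for 0.2 s.
3. yellow key pressed fully down, fitting standing on the pan (value of joint key_yellow above 0.0045 m and horizontal distance between fitting_center and pan below 0.025 m and z of fitting_center in the frame of pan between 0.022 and 0.032 m and angle between fitting_center's own z axis and vertical below 0.12 rad), for 0.04 s.
4. green key pressed fully down, fitting standing on the pan (value of joint key_green above 0.0045 m and horizontal distance between fitting_center and pan below 0.025 m and z of fitting_center in the frame of pan between 0.022 and 0.032 m and angle between fitting_center's own z axis and vertical below 0.12 rad), for 0.04 s.
At the end, for the whole second after the job is handed in: The fitting stands upright (within 7 degrees), released and at rest, on the pan, its axis within 25 mm of the pan's centre; all four keys are up again (within 1.5 mm); the other three parts are within 30 mm of where they began. A key counts as fully down beyond 4.5 of its 6 mm (all of step 2 and value of joint each of key_blue, key_yellow, key_green, key_red below 0.0015 m and distance of each of sleeve_center, cap_center, plug_center from where it was at the start of the episode below 0.03 m); the robot touches nothing.
It fails at once if the red key is pressed (value of joint key_red above 0.003 m).
It fails at once if two keys are down at the same time (value of joint each of key_blue, key_yellow above 0.003 m or value of joint each of key_blue, key_green above 0.003 m or value of joint each of key_yellow, key_green above 0.003 m).
It fails at once if the blue key is pressed with the fitting on the pan (value of joint key_blue above 0.003 m and (horizontal distance between fitting_center and pan below 0.055 m and z of fitting_center in the frame of pan below 0.06 m)).
It fails at once if the yellow or green key is pressed before the fitting is on the pan (value of joint any of key_yellow, key_green above 0.003 m and not (horizontal distance between fitting_center and pan below 0.055 m and z of fitting_center in the frame of pan below 0.06 m)).
It fails at once if the fitting is dropped or thrown onto the pan (faster than 0.5 m/s just above it) (horizontal distance between fitting_center and pan below 0.055 m and z of fitting_center in the frame of pan below 0.047 m and linear speed of fitting above 0.5 m/s).
It also fails if it takes over 72 s, if anything falls off the work surface, if the arm or the gripper's body presses on something with over 40 N, if the wrist force passes 120 N, or if a joint passes its speed limit or range.

ROBOT

A 6-joint arm with a two-finger parallel gripper is mounted at the origin on the work surface. World frame = base frame: x ahead of the robot, y to its left, z up, the work surface at z = 0. Lengths are in m, angles in rad, forces in N, time in s.
With the tool pointing down it reaches from about 0.25 to 0.775 m from the base axis. Payload 8.9 kg.
Tool frame: the origin (TCP) lies on the centre line of the jaws, within the pads' length; the fingertips stand 22 mm ahead of it and the grasp point (between the pads) lies 3 mm ahead of it (tcp_to_tips is the distance from the TCP to the fingertips, in m); z points along the fingers, y is the direction in which the jaws open and shut (so a half turn about z gives the same grasp; the last joint's range is limited). The gripper opens to 85 mm and grips with 20 to 120 N. Pads are 22 mm wide; open, the fingers measure 114 mm over their backs; the gripper's body (76 mm by 85 mm) begins 54 mm behind the grasp point. The pads swing forward as they close: fully open they stand 13 mm farther back than shut.
Start: joints at [-1.243, 0.291, -0.153, 1.127, 0, 1.431], TCP at [0.236, -0.469, 0.226] pointing down, gripper open.
Joint ranges: [-2.52, 2.52], [-0.91, 1.74], [-1.3, 1.37], [-1.96, 2.02], [-1.52, 1.47], [-3.14, 3.14]. Speed limits (rad/s): [2.22, 2.22, 2.79, 3.14, 3.14, 3.14].

INTERFACE

Orientations are given as a rotation vector (axis times angle).
In Python, from plant import * gives the robot as it stands.
- The arm moves only by the tool drive_tool, never from a script. Its argument "motion" is a list of rows, each a list of 5 numbers: the closure, from -1 (fully open) to 1 (shut), so that 0 is half open, then the shift along the tool's x, y, z in units of 25 mm (1.0 is 25 mm), then the turn about the tool's z in units of 6 degrees (1.0 is 6 degrees). In form: [[jaw, x, y, z, spin], ...]. A call has 1 to 12 rows; each row is the pose to reach, as a shift and turn from the pose measured when the call began, along the tool's axes at that moment; what a row does not reach only later rows make up. A row lasts 1/12 s, in which the tool goes at most 41.7 mm and 7.16 degrees, less where a joint would pass 70% of its speed; a pose out of reach is approached as far as the arm can. A call with a gripper value outside its range is refused whole. The fingers move at their own pace and stop on an object; "grip_force" is the grip in N (left out, the last holds). Time passes only in rows, so rows that repeat a pose let the fingers close. It gives the time, the measured TCP pose, the force and the opening at its end, in the units of the state.
- read_state(): the state, without advancing time (a new reading comes with each control period).
- capture(name): name is "side" or "top" or "wrist"; returns (picture, depth): 480x640x3 uint8, red, green, blue; 480x640 float32, m along the optical axis (not along the pixel's ray), 0 where there is no reading.
- camera_info(name): a dict with "fx", "fy", "cx", "cy" (pixels), "origin" and "attitude" of the camera in the world. Camera axes: x right, y down, z forward; pixel columns grow to the right and rows downward; lengths in m; the calibration is good to about 2 mm. A picture is of the moment at which its call begins: read the wrist's pose just before it. camera_info takes no time and is no camera call; for the wrist camera it gives the pose at the moment of the call.
- job_done(): hands the job in, once; it reports no verdict.
Trained networks look in the newest picture that a camera, given by its name, has taken for a name from the list of things; names that differ only in an ending like _2 or _b are one class to them, and where a whole thing is asked for, a point or a joint stands for the part that bears it (a point fixed in the world has none). Each returns a list of dicts, best first, with "confidence" (0 to 1); they miss things now and then, are a little off and sometimes report something else, mostly with a low value. They report only what shows in the picture. A call takes as long as a camera call. They do not tell look-alikes from the thing itself.
- regions_of(thing, camera): "pixels" (480x640 bool, what is visible of it).
- spot_point(thing, camera): "at" ([x, y, z] in m, in world coordinates, good to about 4 mm: a listed point, or the origin of a listed thing).
The state is a dict: "clock": time; "joint_pos": joint angles; "joint_vel": joint speeds; "joint_torque": joint torques, N m; "tcp_pos": TCP position; "eef_rot": TCP orientation; "contact_force": force on the tool from outside, world axes, zero at the start; "wrist_torque": the same for the moment, N m; "width": opening from 0.0 (shut) to 1.0 (fully open).
Only numpy, scipy, OpenCV 4.12 (cv2) and the standard library are available. Lean on these libraries where they do the work, as an engineer would, in place of code of your own. Each camera call takes 0.05 s, during which the arm holds its last target.

## Working session

There is one attempt and no reset: what is moved stays moved. The work goes in short steps, Python scripts to look and compute and a tool call to move; the robot and the scene stay as the last step left them, time stands still between calls to the robot, and variables do not carry over. Pictures are saved under pics/ and viewed, and the job is handed in when it is done.

Besides the shell and the picture viewer there is one more tool, called after ">>>" by a JSON object that holds its "method" and its "body". drive_tool: Moves the arm, as the interface text tells. Its arguments: {"type":"object","properties":{"motion":{"type":"array","items":{"type":"array","items":{"type":"number"}}},"grip_force":{"type":"number"}},"required":["motion"]}

```bash
mkdir -p pics; python3 - <<'E'
from plant import *
import cv2
s=read_state(); print({k:(v if not hasattr(v,'tolist') else v.tolist()) for k,v in s.items()})
for c in ("top","side"):
    p,d=capture(c); cv2.imwrite(f"pics/{c}0.png",p[:,:,::-1]); i=camera_info(c); print(c,i)
    for t in ["pan","fitting_center","key_blue_top","key_yellow_top","key_green_top","key_red_top","sleeve_center","cap_center","plug_center","scale","mat"]:
        print(t,[(r['at'],round(r['confidence'],2)) for r in spot_point(t,c)[:3]])
E
```

```text
{'clock': 0.0, 'joint_pos': [-1.2432976451856017, 0.2912903784990075, -0.15409181220632034, 1.1266819814906037, -2.2692934140854278e-05, 1.431502156509762], 'joint_vel': [0.0003540433516402902, -0.0001389070940066763, -0.0005480189945098985, -0.0022332157705063625, -0.002443713136527507, 0.0009941680531902225], 'joint_torque': [0.003111343248747289, -53.714715242385864, 33.13670039176941, 0.01623160787858069, -8.175278480848647e-05, 6.025677237175842e-06], 'tcp_pos': [0.23612550190025344, -0.4684311344486998, 0.224939931778545], 'eef_rot': [-3.055187041709798, -0.7263061438118016, 0.00022252970529219315], 'contact_force': [-0.7856056484095028, -0.6819566835163458, 0.17668515374492144], 'wrist_torque': [0.034182366528809675, -0.022192410740562576, -0.01664055514663159], 'width': 0.9967418904987105}
top {'fx': 592.520507065483, 'fy': 592.520507065483, 'cx': 314.83977428448134, 'cy': 234.6437244742692, 'origin': array([0.4176095 , 0.0586679 , 1.04808892]), 'attitude': array([-2.15667669,  2.10125162, -0.15798007])}
pan [([0.6098, -0.1804, 0.1049], 0.58)]
fitting_center [([0.7498, 0.1863
[... 667 characters left out ...]
1063, 0.92208851, 0.79068311]), 'attitude': array([-0.49380315,  2.64064393, -1.30650244])}
pan [([0.6122, -0.1777, 0.1071], 0.57)]
fitting_center [([0.6005, 0.397, 0.0241], 0.87), ([0.6207, 0.2465, 0.0301], 0.61), ([0.7561, 0.2583, 0.0249], 0.6)]
key_blue_top [([0.4263, -0.178, 0.0709], 0.65)]
key_yellow_top [([0.4358, -0.229, 0.0632], 0.53)]
key_green_top [([0.4287, -0.1771, 0.0692], 0.67), ([0.4375, -0.2669, 0.0695], 0.47)]
key_red_top [([0.4216, -0.1337, 0.0655], 0.5)]
sleeve_center [([0.467, 0.1285, 0.0232], 0.66)]
cap_center [([0.4978, 0.2576, 0.0194], 0.95)]
plug_center [([0.6064, 0.1156, 0.0238], 0.77)]
scale [([0.5439, -0.1948, -0.0033], 0.62)]
mat [([0.5419, 0.1842, 0.0024], 0.94)]
```

View pics/top0.png

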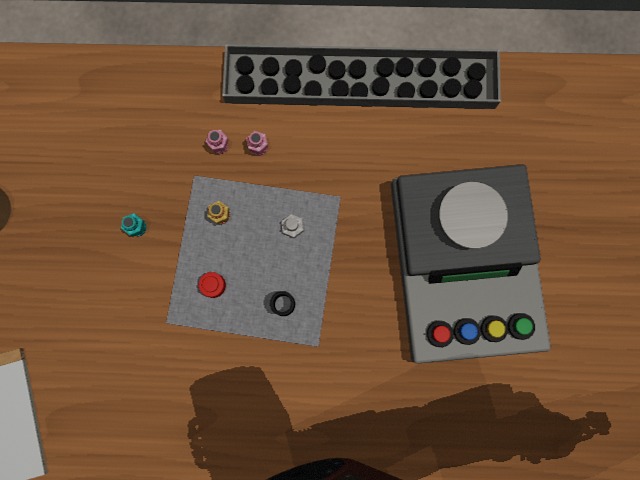

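View pics/side0.png

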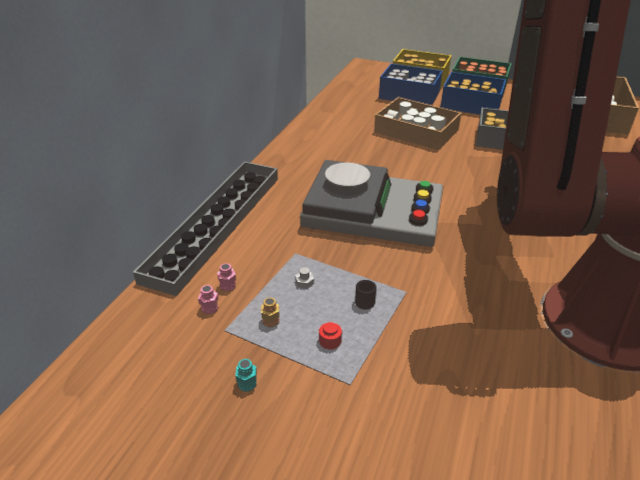

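The top view shows the brass part on the mat at (217,212). The look-alikes are pink at (216,140) and (257,142), and turquoise at (132,225), all off the mat. The grey plug at (291,226) could also be mistaken for it. I choose the brass one. Red, blue, yellow and green keys are at (441,333), (469,331), (496,328), (524,326). Next is a close crop and my own measurements.

```bash
cat > h.py <<'E'
from plant import *
import cv2, numpy as np
from scipy.spatial.transform import Rotation as R
def cloud(c):
    i=camera_info(c); p,d=capture(c)
    v,u=np.mgrid[:480,:640]
    P=np.stack([(u-i['cx'])/i['fx']*d,(v-i['cy'])/i['fy']*d,d],-1)
    W=P@R.from_rotvec(i['attitude']).as_matrix().T+i['origin']
    W[d==0]=np.nan
    return p,W
def circ(pts):
    (x,y),r=cv2.minEnclosingCircle(np.float32(pts*1000).reshape(-1,1,2)); return x/1000,y/1000,r/1000
E
python3 - <<'E'
from h import *
for c in ("top","side"):
    p,W=cloud(c)
    if c=="top":
        cv2.imwrite("pics/crop.png",cv2.resize(p[180:250,180:330,::-1],None,fx=5,fy=5,interpolation=cv2.INTER_CUBIC))
    hsv=cv2.cvtColor(p,cv2.COLOR_RGB2HSV)
    def m(lo,hi,box,zlo,zhi):
        k=cv2.inRange(hsv,lo,hi)>0
        x0,x1,y0,y1=box
        return k&(W[...,0]>x0)&(W[...,0]<x1)&(W[...,1]>y0)&(W[...,1]<y1)&(W[...,2]>zlo)&(W[...,2]<zhi)
    kb=(.36,.5,-.32,-.08)
    for n,lo,hi in [("blue",(100,100,60),(125,255,255)),("yellow",(20,120,80),(35,255,255)),("green",(50,100,40),(80,255,255)),("red",(0,150,80),(6,255,255))]:
        k=m(lo,hi,kb,.05,.08); q=W[k]; print(c,n,k.sum(),q.mean(0).round(4),np.median(q,0).round(4),q[:,2].max().round(4),np.round(circ(q[:,:2]),4))
    k=m((0,0,0),(180,255,255),(.5,.7,-.3,-.08),.097,.115); q=W[k]; print(c,"pan",k.sum(),q.mean(0).round(4),np.round(circ(q[:,:2]),4))
    k=m((0,0,0),(180,255,255),(.57,.67,.2,.29),.03,.07); q=W[k]; print(c,"fit>30",k.sum(),q.mean(0).round(4),q[:,2].max())
    k=m((0,0,0),(180,255,255),(.57,.67,.2,.29),.045,.07); q=W[k]; print(c,"neck",k.sum(),q.mean(0).round(4),np.round(circ(q[:,:2]),4))
    r=regions_of("scale",c)
    if c=="top":
      # scale yaw from top faces: hump
      k=(W[...,2]>.06)&(W[...,2]<.09)&(W[...,0]>.45)&(W[...,1]<0)&(W[...,1]>-.35)&(W[...,0]<.72); q=W[k][:,:2]
      print("hump rect",cv2.minAreaRect(np.float32(q)))
      k=(W[...,2]>.03)&(W[...,2]<.09)&(W[...,0]>.35)&(W[...,1]<0)&(W[...,1]>-.35)&(W[...,0]<.72); q=W[k][:,:2]
      print("scale rect",cv2.minAreaRect(np.float32(q)))
  
print(camera_info("wrist"), read_state()['tcp_pos'])
E
```

```text
top blue 232 [ 0.4264 -0.1794  0.0665] [ 0.4264 -0.1793  0.067 ] 0.0716 [ 0.427  -0.1807  0.015 ]
top yellow 227 [ 0.4317 -0.2239  0.0664] [ 0.4321 -0.2238  0.0668] 0.0715 [ 0.4312 -0.2251  0.0153]
top green 231 [ 0.4369 -0.2689  0.0663] [ 0.4369 -0.2686  0.0666] 0.0743 [ 0.4375 -0.2705  0.0156]
top red 231 [ 0.4208 -0.1349  0.0665] [ 0.4206 -0.1351  0.067 ] 0.0729 [ 0.4212 -0.1361  0.0151]
top pan 3561 [ 0.6122 -0.1786  0.1053] [ 0.6134 -0.1781  0.0559]
top fit>30 352 [0.6183 0.2457 0.0478] 0.06253404216666925
top neck 179 [0.6196 0.2468 0.0566] [0.6204 0.2474 0.0123]
hump rect ((0.5696414709091187, -0.1841830164194107), (0.25854820013046265, 0.2214847207069397), 6.731324672698975)
scale rect ((0.5434044599533081, -0.18766272068023682), (0.3202962875366211, 0.23145192861557007), 6.863009929656982)
side blue 80 [ 0.4269 -0.1815  0.0653] [ 0.4265 -0.1781  0.0667] 0.0698 [ 0.4291 -0.1883  0.0235]
side yellow 99 [ 0.432  -0.2253  0.0644] [ 0.4319 -0.2215  0.0659] 0.0705 [ 0.4339 -0.2336  0.0279]
side green 46 [ 0.4371 -0.2679  0.0674] [ 0.4376 -0.2668  0.0673] 0.0713 [ 0.4368 -0.2689  0.0142]
side red 96 [ 0.4213 -0.1354  0.065 ] [ 0.421  -0.1319  0.0665] 0.0703 [ 0.4252 -0.145   0.0263]
side pan 889 [ 0.6103 -0.1768  0.1055] [ 0.6116 -0.1814  0.0579]
side fit>30 303 [0.6163 0.2521 0.046 ] 0.06048728338005538
side neck 147 [0.6177 0.2495 0.0547] [0.6177 0.2467 0.0147]
{'fx': 396.2621599412448, 'fy': 396.2621599412448, 'cx': 320.0852776250794, 'cy': 234.35084401211694, 'origin': array([ 0.31103314, -0.42978098,  0.37326777]), 'attitude': array([ 2.424347  , -1.49230397, -0.2497633 ])} [ 0.2362749  -0.46883704  0.22550721]
```

View pics/crop.png

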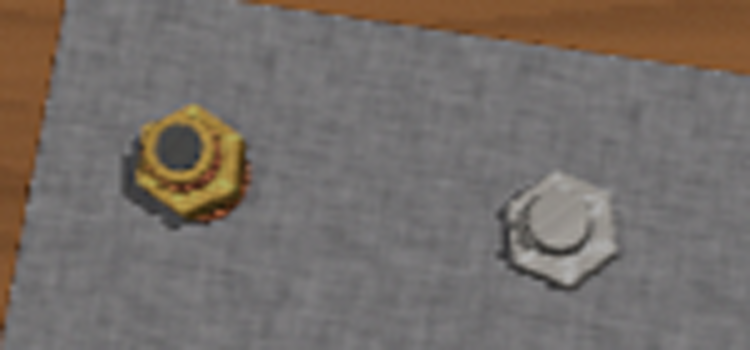

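Close crop confirms that the brass one is at crop (190,160), on the mat, with its nut's corners roughly along the image's vertical. The key row gives a scale yaw of about 6.9°, and row centre plus 185 mm is (0.613,-0.180), which agrees with the measured pan. First move: over the blue key, jaws shutting.

```bash
cat >> h.py <<'E'
def go(x,y,z,yaw=None):
    s=read_state(); M=R.from_rotvec(s['eef_rot']).as_matrix()
    d=M.T@(np.array([x,y,z])-s['tcp_pos'])/.025
    cy=np.degrees(np.arctan2(M[1,0],M[0,0]))
    print("units",d.round(3),"yaw now",cy.round(2),"spin",None if yaw is None else round(-(yaw-cy)/6,3),"tilt",np.degrees(np.arccos(-M[2,2])).round(2),"tcp",s['tcp_pos'].round(4),"F",s['contact_force'].round(2),"t",s['clock'])
E
python3 -c "
from h import *
go(.4265,-.1797,.12,6.9)"
```

```text
units [12.    -6.904  4.22 ] yaw now 26.75 spin 3.308 tilt 0.0 tcp [ 0.2363 -0.4688  0.2255] F [ 0.68  0.48 -0.06] t 1.4
```

>>> {"method": "drive_tool", "body": {"motion": [[1, 4, -2.3, 0, 1], [1, 8, -4.6, 0, 2], [1, 12, -6.9, 0, 3.3], [1, 12, -6.9, 0, 3.3], [1, 12, -6.9, 0, 3.3], [1, 12, -6.9, 0, 3.3], [1, 12, -6.9, 0, 3.3], [1, 12, -6.9, 0, 3.3], [1, 12, -6.9, 2, 3.3], [1, 12, -6.9, 4.2, 3.3], [1, 12, -6.9, 4.2, 3.3], [1, 12, -6.9, 4.2, 3.3]]}}

```text
clock: 2.4
tcp_pos: [0.4238, -0.1773, 0.1165]
eef_rot: [-3.131, -0.192, 0.01]
contact_force: [-1.4, 1.2, 0.5]
width: 0.002
```

```bash
python3 -c "
from h import *
go(.4265,-.1797,.09,6.9)
p,W=cloud('wrist'); cv2.imwrite('pics/w1.png',p[:,:,::-1])
p,W=cloud('top'); cv2.imwrite('pics/t1.png',p[:,:,::-1])
print(read_state()['width'])"
```

```text
units [0.1   0.113 1.058] yaw now 7.02 spin 0.02 tilt 0.43 tcp [ 0.4238 -0.1773  0.1165] F [-1.44  1.22  0.55] t 2.4
0.000537133408971418
```

View pics/w1.png

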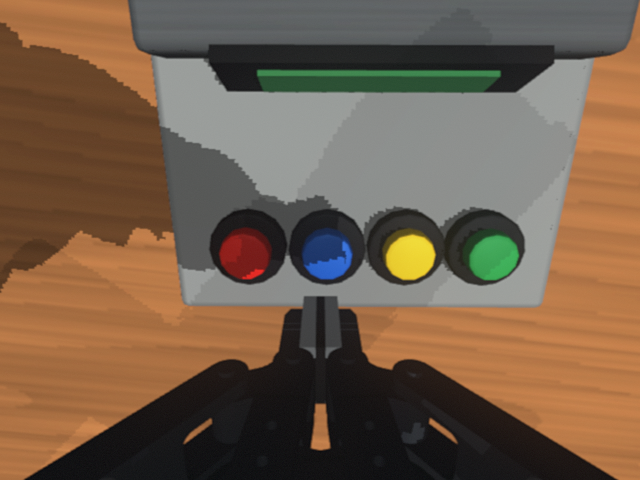

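The wrist view shows the closed tips (320,300) heading for the blue key (327,252), with red to the left and yellow to the right. I'll check the blue key's position with the wrist depth.

```bash
python3 -c "
from h import *
p,W=cloud('wrist')
hsv=cv2.cvtColor(p,cv2.COLOR_RGB2HSV)
for n,lo,hi in [('blue',(100,150,60),(125,255,255)),('yellow',(20,120,80),(35,255,255))]:
    k=(cv2.inRange(hsv,lo,hi)>0)&(np.abs(W[...,2]-.064)<.012)&(W[...,0]<.5); q=W[k]; print(n,k.sum(),np.median(q,0).round(4),np.round(circ(q[:,:2]),4))
go(.4265,-.1797,.09,6.9)
"
```

```text
blue 1920 [ 0.4281 -0.1793  0.0661] [ 0.4245 -0.18    0.0158]
yellow 2014 [ 0.4333 -0.2232  0.0661] [ 0.4297 -0.226   0.0166]
units [-0.024 -0.032  1.272] yaw now 6.93 spin 0.005 tilt 0.07 tcp [ 0.4272 -0.1804  0.1218] F [0.24 0.43 0.48] t 2.55
```

>>> {"method": "drive_tool", "body": {"motion": [[1, 0, 0, 0.8, 0], [1, 0, 0, 1.2, 0], [1, 0, 0, 1.4, 0], [1, 0, 0, 1.5, 0], [1, 0, 0, 1.5, 0], [1, 0, 0, 1.5, 0]]}}

```text
clock: 3.05
tcp_pos: [0.4278, -0.181, 0.0853]
eef_rot: [3.134, 0.189, 0.004]
contact_force: [0.2, 0.3, -0.4]
width: 0.002
```

>>> {"method": "drive_tool", "body": {"motion": [[1, 0, 0, 0.08, 0], [1, 0, 0, 0.16, 0], [1, 0, 0, 0.16, 0], [1, 0, 0, 0.16, 0]]}}

```text
clock: 3.38
tcp_pos: [0.4278, -0.181, 0.0814]
eef_rot: [3.134, 0.189, 0.004]
contact_force: [0.5, 0.2, 0.1]
width: 0.0
```

>>> {"method": "drive_tool", "body": {"motion": [[1, 0, 0, 0.06, 0], [1, 0, 0, 0.12, 0], [1, 0, 0, 0.12, 0]]}}

```text
clock: 3.63
tcp_pos: [0.4277, -0.1809, 0.0781]
eef_rot: [3.135, 0.189, 0.003]
contact_force: [-0.5, -0.2, 0.1]
width: 0.004
```

```bash
python3 -c "
from h import *
print(read_state()['contact_force'])
p,W=cloud('wrist'); cv2.imwrite('pics/w2.png',p[:,:,::-1])
p,W=cloud('side'); cv2.imwrite('pics/s2.png',cv2.resize(p[150:260,340:470,::-1],None,fx=5,fy=5))
"
```

```text
[-0.54748511 -0.21236428  0.07730531]
```

View pics/w2.png

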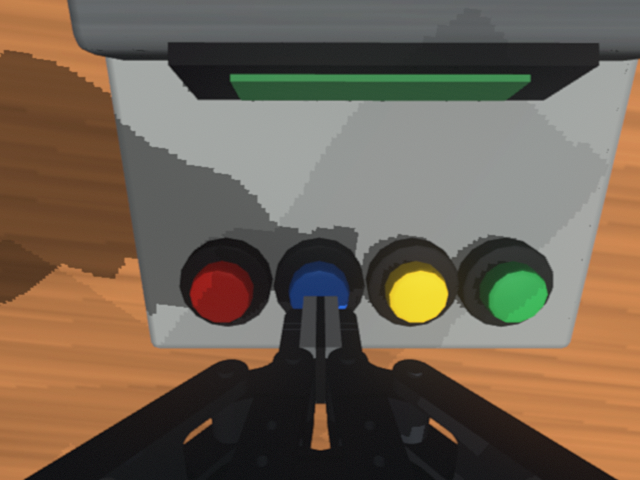

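View pics/s2.png

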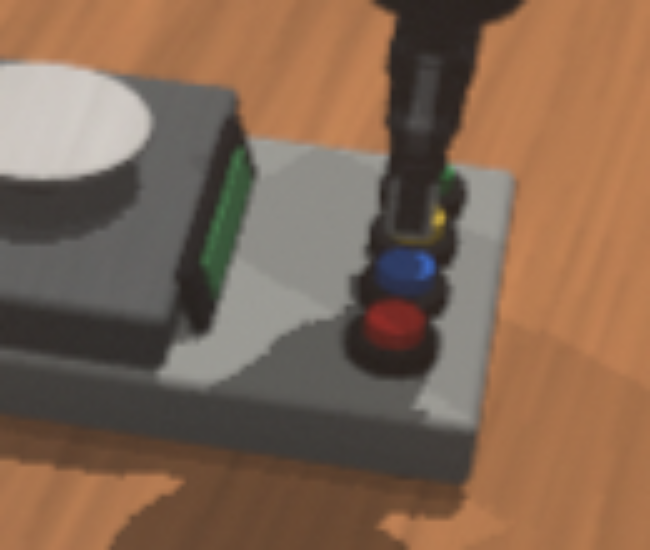

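The wrist view shows the tips over the blue key's lower edge (320,297). The side crop shows them still above the key, and no force is felt. I'll measure the real tip height.

```bash
python3 -c "
from h import *
t=read_state()['tcp_pos']; print(t)
for c in ('side','top'):
    p,W=cloud(c)
    k=(np.hypot(W[...,0]-t[0],W[...,1]-t[1])<.03)
    for z0 in np.arange(.05,.12,.005):
        q=W[k&(W[...,2]>=z0)&(W[...,2]<z0+.005)]
        if len(q): print(c,z0.round(3),len(q),q.mean(0).round(4),(q-t).min(0).round(4),(q-t).max(0).round(4))
p,W=cloud('wrist')
for v in range(285,345,6): print(v,W[v,320].round(4),W[v,308].round(4),W[v,332].round(4))
"
```

```text
[ 0.42776939 -0.18093789  0.07828491]
side 0.05 14 [ 0.428  -0.1698  0.0528] [-0.0238 -0.0009 -0.0282] [ 0.019   0.017  -0.0234]
side 0.055 84 [ 0.4245 -0.1774  0.0576] [-0.0231 -0.0292 -0.0232] [ 0.0178  0.0218 -0.0183]
side 0.06 21 [ 0.4245 -0.1744  0.0626] [-0.023  -0.0277 -0.0183] [ 0.0135  0.0165 -0.0135]
side 0.065 59 [ 0.4256 -0.1782  0.0675] [-0.0151 -0.0102 -0.0133] [ 0.0094  0.0149 -0.0084]
side 0.07 3 [ 0.416  -0.1769  0.0706] [-0.0149 -0.0041 -0.0081] [-0.0075  0.0091 -0.0071]
side 0.08 3 [ 0.4252 -0.1784  0.0843] [-0.0047  0.0011  0.0057] [-0.0006  0.0043  0.0066]
side 0.085 10 [ 0.4248 -0.1749  0.0881] [-0.0119  0.0014  0.007 ] [0.0069 0.0097 0.0115]
side 0.09 13 [ 0.4262 -0.1721  0.0925] [-0.0112  0.0026  0.0127] [0.0086 0.0135 0.0164]
side 0.095 17 [ 0.4251 -0.1728  0.0981] [-0.0121 -0.0002  0.0174] [0.0082 0.0137 0.0215]
side 0.1 20 [ 0.4252 -0.171   0.103 ] [-0.0125  0.0015  0.0218] [0.0089 0.0182 0.0264]
side 0.105 17 [ 0.4243 -0.1706  0.1085] [-0.0121  0.0034  0.0268] [0.0067 0.0175 0.0317]
side 0.11 17 [ 0.4258 -0.172   0.1124] [-0.0114  0.0014  0.0324] [0.0088 0
[... 666 characters left out ...]
8 -0.1745  0.0662] [ 0.4302 -0.1851  0.0664]
297 [ 0.4379 -0.1787  0.0879] [ 0.4373 -0.1741  0.0879] [ 0.4394 -0.1832  0.0897]
303 [ 0.4382 -0.1787  0.0933] [ 0.4376 -0.1742  0.0933] [ 0.4394 -0.183   0.0946]
309 [ 0.4383 -0.1787  0.0979] [ 0.4374 -0.1743  0.0973] [ 0.4386 -0.1831  0.0976]
315 [ 0.438  -0.1787  0.1018] [ 0.4376 -0.1744  0.102 ] [ 0.4384 -0.183   0.1015]
321 [ 0.4375 -0.1787  0.1049] [ 0.4374 -0.1745  0.1056] [ 0.439  -0.1827  0.1065]
327 [ 0.4382 -0.1786  0.11  ] [ 0.4374 -0.1746  0.1093] [ 0.4384 -0.1827  0.1094]
333 [ 0.4384 -0.1786  0.1138] [ 0.4372 -0.1748  0.1127] [ 0.4387 -0.1826  0.1135]
339 [ 0.4385 -0.1786  0.1174] [ 0.4382 -0.1748  0.1176] [ 0.4384 -0.1825  0.1166]
```

```bash
python3 -c "
import plant
print([n for n in dir(plant) if not n.startswith('__')]); print(getattr(plant,'tcp_to_tips',None))
from h import *
s=read_state();print(s['joint_pos'],s['joint_torque'],s['contact_force'],s.keys())
"
```

```text
['IKError', 'camera_info', 'capture', 'job_done', 'read_state', 'regions_of', 'spot_point', 'tcp_to_tips']
0.022
[-5.57758507e-01  3.21933087e-01 -5.40705787e-01  7.05332198e-01
 -7.74960575e-05  2.46319194e+00] [ 2.98153136e-03 -4.89348149e+01  2.62821186e+01 -2.67424498e-02
 -4.37779067e-05 -2.27275768e-05] [-0.11975593 -0.55693605 -1.60270352] dict_keys(['clock', 'joint_pos', 'joint_vel', 'joint_torque', 'tcp_pos', 'eef_rot', 'contact_force', 'wrist_torque', 'width'])
```

The declared tip offset (22 mm) doesn't hold. The side and wrist depth agree that the tips sit about 8 mm *above* the reported TCP, with key tops at 0.066 in the same frames. I'll use the measured offset and go down by feel.

>>> {"method": "drive_tool", "body": {"motion": [[1, 0, 0, 0.3, 0], [1, 0, 0, 0.5, 0], [1, 0, 0, 0.7, 0], [1, 0, 0, 0.7, 0], [1, 0, 0, 0.7, 0]]}}

```text
clock: 4.3
tcp_pos: [0.4276, -0.1808, 0.0605]
eef_rot: [3.135, 0.189, 0.002]
contact_force: [-1.1, -0.2, 2.4]
width: 0.003
```

```bash
python3 -c "
from h import *
print(read_state()['contact_force'])
p,W=cloud('side'); cv2.imwrite('pics/s3.png',cv2.resize(p[150:260,340:470,::-1],None,fx=5,fy=5))
print(read_state()['contact_force'])
"
```

```text
[-1.09754558 -0.15713246  2.43920622]
[-1.72797424  0.14283706  2.24955039]
```

View pics/s3.png

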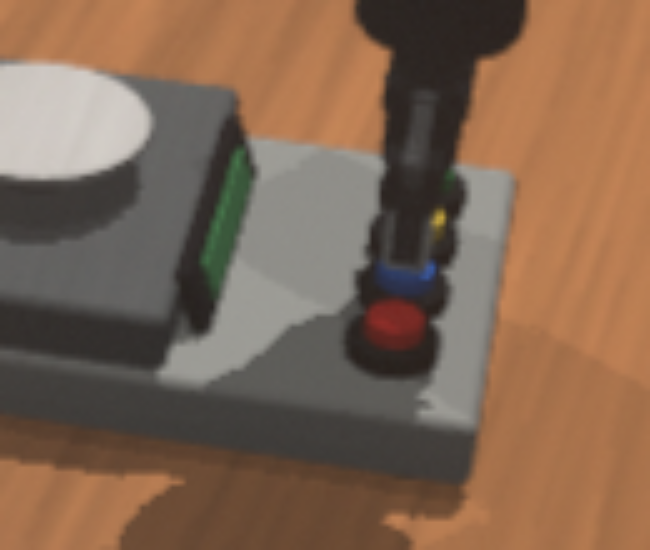

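The tips now rest on the blue key (crop 405,270) at about 2.3 N, so it has started to move. Next I'll push it through its travel.

>>> {"method": "drive_tool", "body": {"motion": [[1, 0, 0, 0.1, 0], [1, 0, 0, 0.18, 0], [1, 0, 0, 0.18, 0], [1, 0, 0, 0.18, 0]]}}

```text
clock: 4.68
tcp_pos: [0.4277, -0.1809, 0.0563]
eef_rot: [3.135, 0.189, 0.003]
contact_force: [-0.7, 0.1, 3.7]
width: -0.002
```

>>> {"method": "drive_tool", "body": {"motion": [[1, 0, 0, 0.06, 0], [1, 0, 0, 0.08, 0], [1, 0, 0, 0.08, 0]]}}

```text
clock: 4.93
tcp_pos: [0.4277, -0.1809, 0.055]
eef_rot: [3.134, 0.189, 0.003]
contact_force: [-4.4, 2.1, 16.8]
width: -0.004
```

Blue bottomed out: after 5–6 mm of travel the force jumps to 17 N. Now I'll raise it and let it spring back.

>>> {"method": "drive_tool", "body": {"motion": [[1, 0, 0, -1, 0], [1, 0, 0, -2.5, 0], [1, 0, 0, -4, 0], [1, 0, 0, -5.5, 0], [0, 0, 0, -6.5, 0], [0, 0, 0, -6.5, 0]]}}

```text
clock: 5.43
tcp_pos: [0.4298, -0.1822, 0.2225]
eef_rot: [3.13, 0.189, 0.014]
contact_force: [0.1, -0.4, -0.4]
width: 0.272
```

```bash
python3 -c "
from h import *
go(.619,.248,.20,6.9)
p,W=cloud('top')
hsv=cv2.cvtColor(p,cv2.COLOR_RGB2HSV)
cv2.imwrite('pics/t3.png',cv2.resize(p[300:360,410:550,::-1],None,fx=5,fy=5))
k=(cv2.inRange(hsv,(100,120,60),(125,255,255))>0)&(W[...,0]<.5)&(W[...,0]>.36)&(W[...,2]<.08); print(np.median(W[k],0))
"
```

```text
units [  9.577 -16.176   0.867] yaw now 6.92 spin 0.004 tilt 0.61 tcp [ 0.4298 -0.1822  0.2225] F [ 0.05 -0.41 -0.41] t 5.4333
[ 0.42616082 -0.17214541  0.06656057]
```

The blue key is back up (0.0666). Now on to the fitting, opening the jaws fully.

>>> {"method": "drive_tool", "body": {"motion": [[-1, 1, -1.6, 0, 0], [-1, 2, -3.2, 0, 0], [-1, 3, -4.8, 0, 0], [-1, 4, -6.4, 0, 0], [-1, 5, -8, 0, 0], [-1, 6, -9.6, 0, 0], [-1, 7, -11.2, 0, 0], [-1, 8, -12.8, 0, 0], [-1, 8.5, -14, 0, 0], [-1, 8.5, -15.2, 0, 0], [-1, 8.5, -16.2, 0, 0], [-1, 8.5, -16.2, 0, 0]]}}

```text
clock: 6.48
tcp_pos: [0.5989, 0.1931, 0.2174]
eef_rot: [-3.103, -0.286, -0.0]
contact_force: [0.5, 0.1, 0.3]
width: 0.999
```

```bash
python3 -c "
from h import *
go(.619,.248,.20,6.9)
capture('wrist')
p,W=cloud('wrist'); cv2.imwrite('pics/w4.png',p[:,:,::-1])
np.save('w4.npy',W)
k=(W[...,2]>.044)&(W[...,2]<.07)&(np.hypot(W[...,0]-.619,W[...,1]-.248)<.03)
q=W[k];print(len(q),q.mean(0),circ(q[:,:2]),q[:,2].max())
go(.619,.248,.20,6.9)
"
```

```text
units [ 1.19  -1.993  0.748] yaw now 10.51 spin 0.602 tilt 1.44 tcp [0.5989 0.1931 0.2174] F [0.52 0.09 0.27] t 6.4833
811 [0.62189818 0.2461068  0.05574771] (0.6205997314453126, 0.24680938720703124, 0.012453951835632325) 0.059014860019386106
units [ 1.195 -2.039  0.78 ] yaw now 10.43 spin 0.588 tilt 1.42 tcp [0.5989 0.192  0.2181] F [-0.49  0.22 -0.2 ] t 6.5833
```

View pics/w4.png

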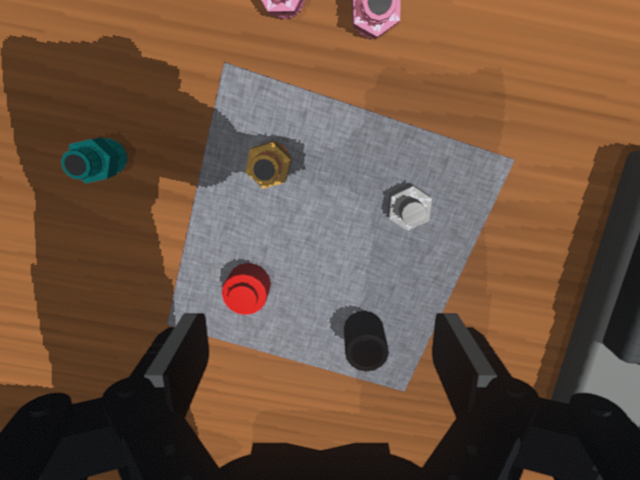

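The wrist view shows brass at (267,165), plug at (408,208), cap at (245,290), sleeve at (366,340). Turquoise and pink are off the mat. Neck centre is (0.6206,0.2468), top at 0.059, so height is right. I'll move closer and find the nut's angle.

>>> {"method": "drive_tool", "body": {"motion": [[-1, 0.4, -1.0, 0.3, 0], [-1, 0.4, -2.0, 0.7, 0], [-1, 0.4, -2.0, 0.7, 0.6], [-1, 0.4, -2.0, 0.7, 0.6], [-1, 0.4, -2.0, 0.7, 0.6]]}}

```text
clock: 7.0
tcp_pos: [0.6059, 0.2056, 0.2016]
eef_rot: [-3.072, -0.284, 0.008]
contact_force: [1.2, 0.4, -0.2]
width: 0.994
```

```bash
cat > hexf.py <<'E'
from h import *
go(.62,.247,.20,6.9)
capture('wrist')
p,W=cloud('wrist'); cv2.imwrite('pics/w5.png',p[:,:,::-1])
k=(W[...,2]>.046)&(W[...,2]<.07)&(np.hypot(W[...,0]-.62,W[...,1]-.247)<.03)
q=W[k];c=circ(q[:,:2]);print(len(q),q.mean(0),c,q[:,2].max())
hsv=cv2.cvtColor(p,cv2.COLOR_RGB2HSV)
r=np.hypot(W[...,0]-.62,W[...,1]-.247)
n=(W[...,2]>.033)&(W[...,2]<.070)&(r<.03)
q=W[n]
print("nut+neck",n.sum(),circ(q[:,:2]))
# project all nut points: hull, fit hexagon angle by support function
from scipy.optimize import minimize
m=(W[...,2]>.033)&(W[...,2]<.046)&(r<.03)
h=W[m][:,:2]
hull=cv2.convexHull(np.float32(h)).reshape(-1,2)
best=[]
for a in np.arange(0,60,1.):
    d=[np.array([np.cos(np.radians(a+60*i)),np.sin(np.radians(a+60*i))]) for i in range(3)]
    w=[np.ptp(hull@x) for x in d]; best.append((sum(w),a,np.round(w,4)))
best.sort(key=lambda t:t[0]); print(best[:4],best[-1])
ys,xs=np.where(n); y0,y1,x0,x1=ys.min()-15,ys.max()+15,xs.min()-15,xs.max()+15
print(x0,x1,y0,y1)
cv2.imwrite('pics/w5c.png',cv2.resize(p[y0:y1,x0:x1,::-1],(600,int(600*(y1-y0)/(x1-x0)))))
go(.62,.247,.20,6.9)
E
python3 hexf.py
```

```text
units [ 0.858 -1.517  0.15 ] yaw now 10.58 spin 0.613 tilt 3.24 tcp [0.6059 0.2056 0.2016] F [ 1.17  0.42 -0.25] t 7.0
856 [0.62197148 0.24630109 0.05584024] (0.6207420654296875, 0.24682354736328124, 0.012375606536865234) 0.0594443710571243
nut+neck 1589 (0.6205782470703125, 0.24700070190429688, 0.01948007011413574)
[(np.float64(0.10288183568921322), np.float64(26.0), array([0.0344, 0.0342, 0.0343])), (np.float64(0.10323360922693264), np.float64(27.0), array([0.0344, 0.0344, 0.0344])), (np.float64(0.10326927243583123), np.float64(25.0), array([0.0345, 0.0343, 0.0345])), (np.float64(0.10390137311782405), np.float64(28.0), array([0.0347, 0.0347, 0.0345]))] (np.float64(0.11600016977935101), np.float64(56.0), array([0.0386, 0.039 , 0.0385]))
248 324 141 217
units [ 0.844 -1.483  0.169] yaw now 10.64 spin 0.624 tilt 3.25 tcp [0.6062 0.2065 0.2021] F [-0.2   0.16 -0.65] t 7.1
```

View pics/w5c.png

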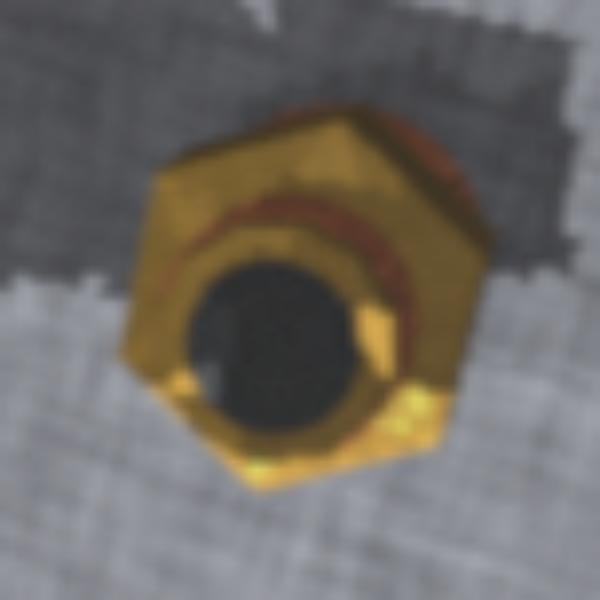

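The hexagon fit gives 34.3 mm across flats (34 expected), with flat normals at 26°, 86°, 146°. The last joint is at its limit at this yaw, which tilts the tool by 3°. I'll turn to yaw 56°, so the jaws close along 146°/-34° on flats, clear of the neighbours.

>>> {"method": "drive_tool", "body": {"motion": [[-1, 0, 0, 0, -1], [-1, 0, 0, 0, -2], [-1, 0.2, -0.4, 0, -3], [-1, 0.4, -0.8, 0, -4], [-1, 0.6, -1.2, 0, -5], [-1, 0.85, -1.5, 0, -6], [-1, 0.85, -1.5, 0, -7], [-1, 0.85, -1.5, 0, -7.6], [-1, 0.85, -1.5, 0, -7.6], [-1, 0.85, -1.5, 0, -7.6]]}}

```text
clock: 7.93
tcp_pos: [0.62, 0.2473, 0.2044]
eef_rot: [-2.725, -1.453, -0.028]
contact_force: [-0.4, -0.4, -0.4]
width: 1.003
```

```bash
sed -i 's/6\.9)/56)/' hexf.py; python3 hexf.py; python3 -c "
from h import *
print(read_state()['joint_pos'])"
```

```text
units [-0.019  0.014  0.176] yaw now 56.08 spin 0.014 tilt 3.25 tcp [0.62   0.2473 0.2044] F [-0.38 -0.41 -0.35] t 7.9333
793 [0.62185598 0.24818121 0.05591429] (0.6209569091796875, 0.24728001403808594, 0.01243800163269043) 0.05864550758015297
nut+neck 1475 (0.6209978637695313, 0.24710708618164062, 0.01948206329345703)
[(np.float64(0.10175794154621576), np.float64(26.0), array([0.0343, 0.0341, 0.0333])), (np.float64(0.10187639498194379), np.float64(27.0), array([0.0344, 0.0342, 0.0333])), (np.float64(0.10244267903904836), np.float64(25.0), array([0.0345, 0.0343, 0.0336])), (np.float64(0.10253251595492835), np.float64(28.0), array([0.0347, 0.0343, 0.0336]))] (np.float64(0.11609370416949819), np.float64(57.0), array([0.039 , 0.0385, 0.0386]))
295 365 176 252
units [-0.015  0.009  0.175] yaw now 56.08 spin 0.013 tilt 3.25 tcp [0.6201 0.2472 0.2044] F [ 0.19 -0.05 -0.42] t 8.0333
[0.24176933 0.57250643 0.22942036 1.2234382  0.05656595 2.40396653]
```

View pics/w5.png

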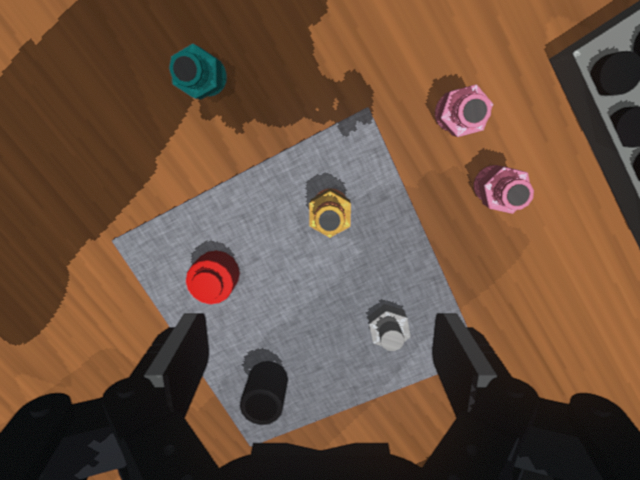

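The tool keeps that 3.25° tilt, since moves are relative to the measured pose. The brass part is dead ahead at (330,213). I'll look at which way the tilt goes before gripping.

```bash
python3 -c "
from h import *
M=R.from_rotvec(read_state()['eef_rot']).as_matrix(); print(M.round(4))
up=M.T@np.array([0,0,-1]); print('down in tool',up, np.degrees(up[:2]))
"
```

```text
[[ 0.5576  0.83   -0.0094]
 [ 0.8291 -0.5563  0.0559]
 [ 0.0412 -0.039  -0.9984]]
down in tool [-0.04118343  0.0389668   0.99839146] [-2.35963697  2.23263344]
```

The 3° lean leaves the pads about 2° off the flats, which is acceptable because the part settles on release. Next is the true tip height with the jaws open, and also near nut width, before going down.

>>> {"method": "drive_tool", "body": {"motion": [[0, 0, 0, 0.4, 0], [0, 0, 0, 0.8, 0], [0, 0, 0, 1.2, 0], [0, 0, 0, 1.6, 0], [0, 0, 0, 2, 0], [0, 0, 0, 2, 0], [0, 0, 0, 2, 0]]}}

```text
clock: 8.62
tcp_pos: [0.619, 0.2499, 0.1535]
eef_rot: [-2.724, -1.452, -0.025]
contact_force: [0.3, -0.5, 0.8]
width: 0.502
```

```bash
cat > tips.py <<'E'
from h import *
s=read_state(); M=R.from_rotvec(s['eef_rot']).as_matrix()
capture('wrist')
p,W=cloud('wrist'); cv2.imwrite('pics/w6.png',p[:,:,::-1])
T=(W-s['tcp_pos'])@M
print(s['width'],s['tcp_pos'])
k=(np.abs(T[...,0])<.02)&(np.abs(T[...,1])<.06)&(T[...,2]>-.06)&(T[...,2]<.02)
for sg in (1,-1):
    q=T[k&(T[...,1]*sg>0)]
    print(sg,len(q),'z max pct',np.percentile(q[:,2],[50,90,98,100]).round(4),'x',np.percentile(q[:,0],[5,50,95]).round(4),'y near tip',np.percentile(q[q[:,2]>np.percentile(q[:,2],85)][:,1],[5,50,95]).round(4))
q=W[(W[...,2]>.046)&(W[...,2]<.07)&(np.hypot(W[...,0]-.62,W[...,1]-.247)<.02)]
c=circ(q[:,:2]); print('neck',len(q),c); t=M.T@(np.array([c[0],c[1],.03])-s['tcp_pos']); print('fit centre in tool mm',t*1000)
E
python3 tips.py
```

```text
0.5022807722347122 [0.61900118 0.24988225 0.15349023]
1 5454 z max pct [-0.0452 -0.0202 -0.0127 -0.0076] x [-0.0055  0.0112  0.0139] y near tip [0.0208 0.0226 0.0329]
-1 5526 z max pct [-0.0452 -0.0203 -0.0126 -0.0074] x [-0.0056  0.0112  0.0138] y near tip [-0.0339 -0.0236 -0.0217]
neck 1106 (0.6209660034179687, 0.24736769104003906, 0.012405376434326171)
fit centre in tool mm [ -5.91281585   7.98535778 123.13119879]
```

View pics/w6.png

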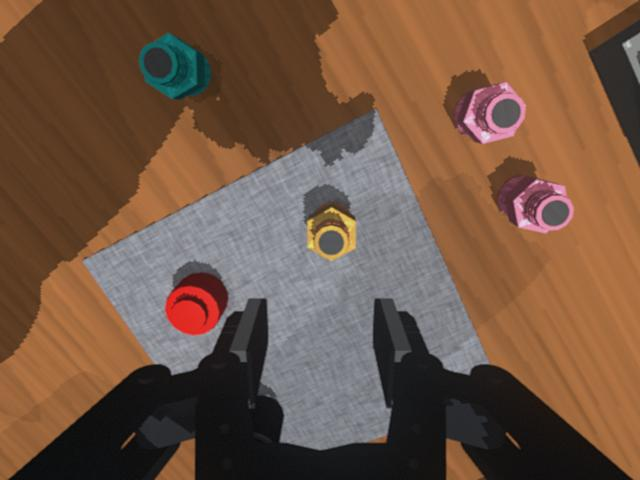

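At half opening the tips sit 8 mm *behind* the TCP, and they're symmetric about the jaw line. The brass part is straight ahead at (331,240), 6/8 mm off in tool x/y. To put the nut mid-pad, the TCP must end about 24 mm beyond the fitting's centre. Going down in stages, jaws a bit wider.

>>> {"method": "drive_tool", "body": {"motion": [[-0.3, -0.24, 0.32, 0, 0], [-0.3, -0.24, 0.32, 0.8, 0], [-0.3, -0.24, 0.32, 1.6, 0], [-0.3, -0.24, 0.32, 2.4, 0], [-0.3, -0.24, 0.32, 3.2, 0], [-0.3, -0.24, 0.32, 3.8, 0], [-0.3, -0.24, 0.32, 3.8, 0], [-0.3, -0.24, 0.32, 3.8, 0]]}}

```text
clock: 9.38
tcp_pos: [0.6224, 0.2453, 0.0595]
eef_rot: [-2.725, -1.452, -0.028]
contact_force: [0.1, -0.2, 0.5]
width: 0.655
```

```bash
python3 tips.py
```

```text
0.6546842600074614 [0.62236387 0.24534565 0.05946545]
1 6325 z max pct [-0.0379  0.0031  0.0158  0.02  ] x [-0.0065  0.0084  0.0135] y near tip [0.0004 0.0048 0.0125]
-1 6884 z max pct [-0.0354  0.0036  0.0124  0.02  ] x [-0.0066  0.0083  0.0134] y near tip [-0.0131 -0.007  -0.0005]
neck 2599 (0.621169921875, 0.24751657104492186, 0.0125064058303833)
fit centre in tool mm [-0.07470516 -1.05254395 29.55059336]
```

View pics/w6.png

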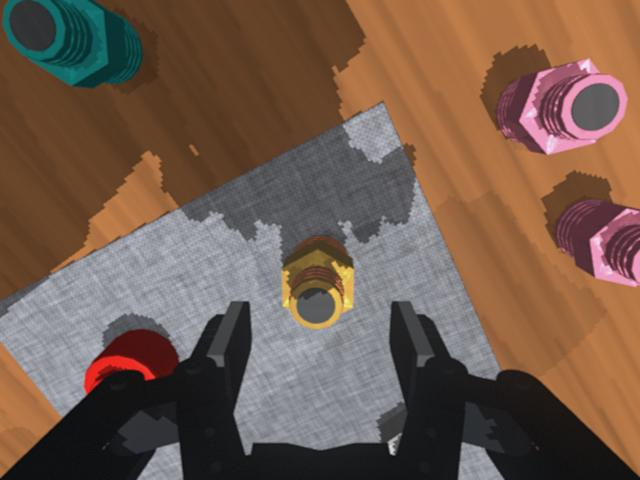

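Centred within 1 mm between the fingers (fitting at (318,290)). Final descent.

>>> {"method": "drive_tool", "body": {"motion": [[-0.3, 0, -0.04, 0.7, 0], [-0.3, 0, -0.04, 1.3, 0], [-0.3, 0, -0.04, 1.8, 0], [-0.3, 0, -0.04, 2.1, 0], [-0.3, 0, -0.04, 2.1, 0]]}}

```text
clock: 9.9
tcp_pos: [0.6216, 0.2491, 0.0075]
eef_rot: [-2.725, -1.452, -0.029]
contact_force: [-1.4, -0.2, 0.3]
width: 0.646
```

```bash
python3 tips.py;python3 -c "
from h import *
p,W=cloud('side'); cv2.imwrite('pics/s4.png',cv2.resize(p[230:400,180:400,::-1],None,fx=3.5,fy=3.5))"
```

```text
0.6459734207750218 [0.62156102 0.24914683 0.00748054]
1 17623 z max pct [-0.0232  0.0046  0.0056  0.0073] x [-0.0095  0.0085  0.0175] y near tip [0.0036 0.0222 0.0471]
-1 18141 z max pct [-0.0269  0.0073  0.0082  0.0098] x [-0.0092  0.0084  0.0175] y near tip [-0.0591 -0.0477 -0.021 ]
neck 5188 (0.6209884033203125, 0.24769091796875, 0.012569254875183105)
fit centre in tool mm [ -0.58383668  -0.5263929  -22.56004468]
```

View pics/w6.png

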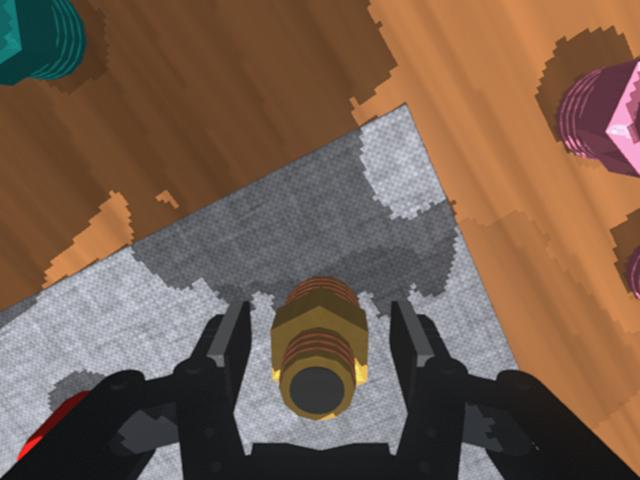

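View pics/s4.png

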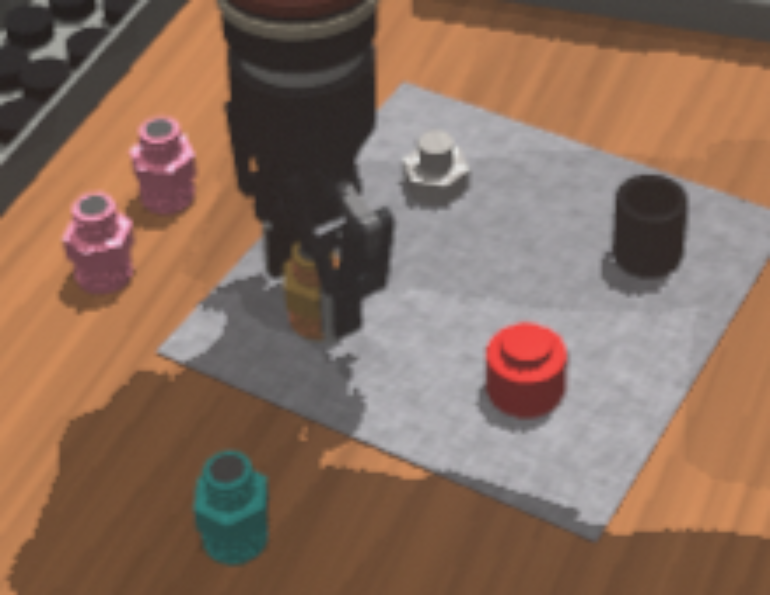

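The fingers straddle the brass part on both views (wrist (318,340), side crop (305,300)), and nothing else is touched. Closing at 40 N.

>>> {"method": "drive_tool", "body": {"motion": [[0.1, 0, 0, 0, 0], [0.4, 0, 0, 0, 0], [0.6, 0, 0, 0, 0], [0.6, 0, 0, 0, 0], [0.6, 0, 0, 0, 0], [0.6, 0, 0, 0, 0]], "grip_force": 40}}

```text
clock: 10.55
tcp_pos: [0.6238, 0.2496, 0.0107]
eef_rot: [-2.726, -1.453, -0.036]
contact_force: [-1.5, -0.4, 7.0]
width: 0.392
```

>>> {"method": "drive_tool", "body": {"motion": [[0.6, 0, 0, -0.2, 0], [0.6, 0, 0, -0.5, 0], [0.6, 0, 0, -1, 0], [0.6, 0, 0, -1, 0], [0.6, 0, 0, -1, 0]]}}

```text
clock: 10.97
tcp_pos: [0.6248, 0.2484, 0.037]
eef_rot: [-2.727, -1.453, -0.04]
contact_force: [0.3, 0.0, -2.9]
width: 0.389
```

```bash
python3 tips.py;python3 -c "
from h import *
p,W=cloud('side'); cv2.imwrite('pics/s5.png',cv2.resize(p[230:400,180:400,::-1],None,fx=3.5,fy=3.5))
go(.62,.247,.22); print(read_state()['joint_pos'])"
```

```text
0.3893219846949981 [0.62479217 0.24836323 0.03696898]
1 11410 z max pct [-0.0431 -0.0178  0.0003  0.0088] x [-0.0076  0.0078  0.0132] y near tip [0.0012 0.0115 0.0268]
-1 12431 z max pct [-0.0438 -0.0183  0.0005  0.0098] x [-0.008   0.0079  0.0134] y near tip [-0.029  -0.0127 -0.0013]
neck 4711 (0.62112255859375, 0.24735086059570313, 0.01992806625366211)
fit centre in tool mm [-3.21266425 -2.24969857  6.90472658]
units [ 0.216 -0.354 -7.378] yaw now 56.07 spin None tilt 3.27 tcp [0.6235 0.2481 0.0353] F [-0.71 -0.08 -2.61] t 11.1167
[ 0.24192924  0.69916254 -0.005477    0.856716    0.05636173  2.40446316]
```

View pics/s5.png

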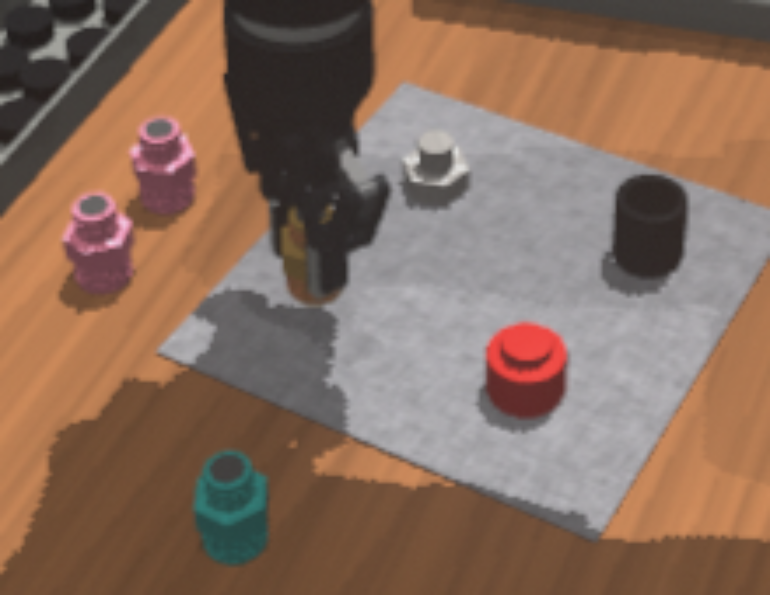

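View pics/w6.png

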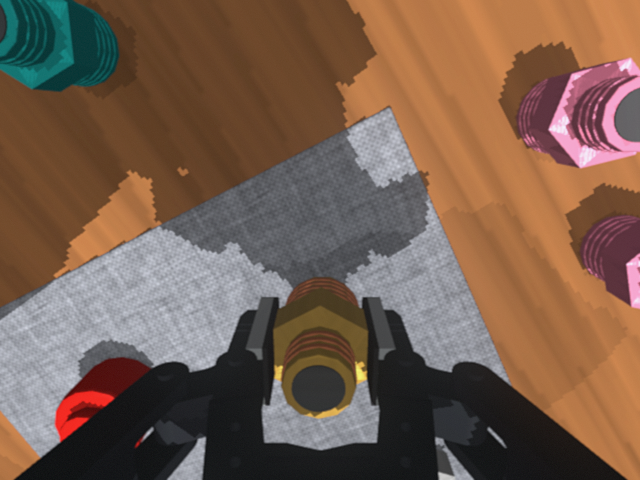

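The brass part is held (opening 0.39, about 33 mm, weight about 2.6 N) and has left the mat, and its neighbours are undisturbed. Lifting higher.

>>> {"method": "drive_tool", "body": {"motion": [[0.6, 0, 0, -1, 0], [0.6, 0, 0, -2.2, 0], [0.6, 0, 0, -3.4, 0], [0.6, 0, 0, -4.6, 0], [0.6, 0, 0, -5.8, 0], [0.6, 0, 0, -7, 0], [0.6, 0, 0, -7.4, 0], [0.6, 0, 0, -7.4, 0], [0.6, 0, 0, -7.4, 0]]}}

```text
clock: 11.87
tcp_pos: [0.6241, 0.2375, 0.2189]
eef_rot: [-2.726, -1.453, -0.034]
contact_force: [0.5, 0.3, -3.5]
width: 0.39
```

```bash
cat > held.py <<'E'
from h import *
s=read_state(); M=R.from_rotvec(s['eef_rot']).as_matrix()
for c in ('wrist','side','top'):
    p,W=cloud(c); cv2.imwrite(f'pics/h_{c}.png',p[:,:,::-1])
    hsv=cv2.cvtColor(p,cv2.COLOR_RGB2HSV)
    k=(cv2.inRange(hsv,(8,90,40),(30,255,255))>0)&(np.linalg.norm(W-s['tcp_pos']-[0,0,.02],axis=-1)<.055)
    k=(k&(W[...,2]>s['tcp_pos'][2]-.02))
    q=W[k]; 
    if len(q): print(c,len(q),'z',np.percentile(q[:,2],[0,2,50,98,100]).round(4)-s['tcp_pos'][2].round(4),'mean-tcp',(q.mean(0)-s['tcp_pos']).round(4))
    if c=='wrist':
        zt=np.percentile(q[:,2],98); t=W[(W[...,2]>zt-.012)&(W[...,2]<zt+.004)&(np.hypot(*(W[...,:2]-s['tcp_pos'][:2]).transpose(2,0,1))<.018)]
        c2=circ(t[:,:2]); print('neck centre-tcp',np.round(np.array(c2[:2])-s['tcp_pos'][:2],4),c2[2])
go(.612,-.179,.20)
E
python3 held.py
```

```text
wrist 8887 z [-0.0057 -0.0017  0.0281  0.0468  0.0619] mean-tcp [0.0032 0.004  0.0301]
neck centre-tcp [0. 0.] 0.017995323181152344
side 290 z [-0.0094 -0.0073  0.0204  0.0466  0.0533] mean-tcp [-0.0013  0.0063  0.0189]
top 101 z [-0.0071 -0.0051  0.0261  0.0351  0.0554] mean-tcp [-0.0023 -0.0183  0.0208]
units [-14.085   8.925  -0.233] yaw now 56.06 spin None tilt 3.25 tcp [0.6232 0.2374 0.2175] F [-0.43  0.31 -2.66] t 12.0167
```

View pics/h_side.png

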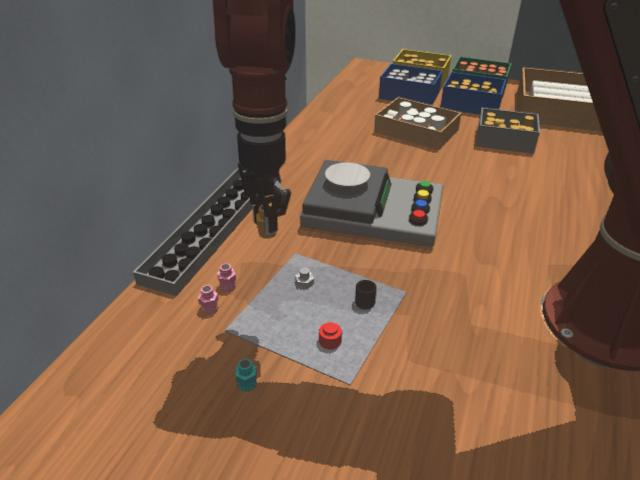

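The fitting is held upright. Its foot is 7.5 mm below the TCP (from both the wrist and the side depth), so set-down is expected at TCP z ≈ 0.113. Carrying it over the pan.

>>> {"method": "drive_tool", "body": {"motion": [[0.6, -0.8, 0.5, 0, 0], [0.6, -2, 1.3, 0, 0], [0.6, -3.4, 2.1, 0, 0], [0.6, -4.8, 3, 0, 0], [0.6, -6.2, 3.9, -0.1, 0], [0.6, -7.6, 4.8, -0.1, 0], [0.6, -9, 5.7, -0.1, 0], [0.6, -10.4, 6.6, -0.2, 0], [0.6, -11.8, 7.5, -0.2, 0], [0.6, -13, 8.3, -0.2, 0], [0.6, -13.8, 8.7, -0.2, 0], [0.6, -14.1, 8.9, -0.2, 0]]}}

```text
clock: 13.02
tcp_pos: [0.6099, -0.1823, 0.197]
eef_rot: [-2.726, -1.447, -0.026]
contact_force: [-0.7, 0.3, -2.2]
width: 0.387
```

>>> {"method": "drive_tool", "body": {"motion": [[0.6, 0, 0, 0, 0], [0.6, 0, 0, 0, 0]]}}

```text
clock: 13.18
tcp_pos: [0.6091, -0.182, 0.1955]
eef_rot: [-2.725, -1.445, -0.024]
contact_force: [0.0, 0.3, -1.6]
width: 0.386
```

```bash
python3 held.py
```

```text
wrist 8985 z [-0.006  -0.0018  0.0282  0.0469  0.0622] mean-tcp [0.0036 0.0037 0.0301]
neck centre-tcp [-0. -0.] 0.017996694564819334
side 226 z [-0.0061 -0.005   0.0236  0.0595  0.0712] mean-tcp [0.0004 0.0065 0.0226]
top 62 z [0.0045 0.0046 0.0288 0.0327 0.052 ] mean-tcp [0.004  0.0135 0.0259]
units [ 0.107  0.025 -0.126] yaw now 55.95 spin None tilt 3.33 tcp [ 0.6099 -0.1807  0.1968] F [-0.16 -0.2  -2.51] t 13.3333
```

View pics/h_wrist.png

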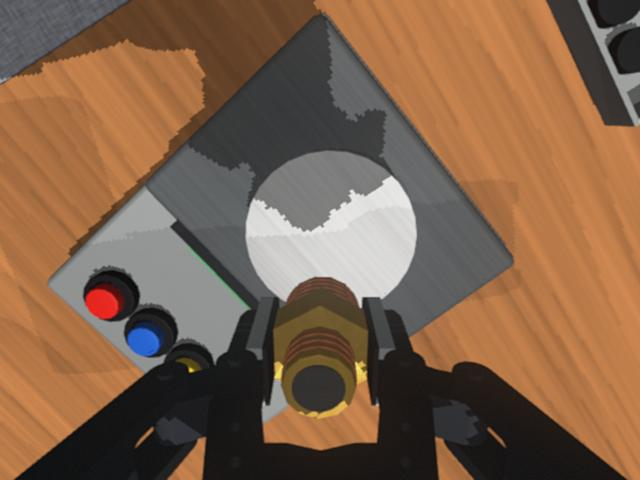

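View pics/h_side.png

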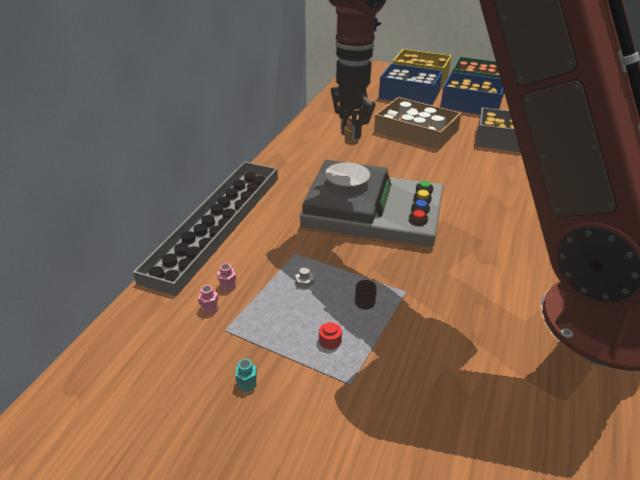

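The fitting is straight in the jaws (wrist (318,350)), above the pan (disc around (330,235)), keys clear to the left. Going down to 12 mm above set-down.

```bash
python3 -c "
from h import *
go(.612,-.179,.125)"
```

```text
units [-0.016  0.149  2.869] yaw now 55.95 spin None tilt 3.33 tcp [ 0.6099 -0.1807  0.1968] F [-0.16 -0.2  -2.51] t 13.3333
```

>>> {"method": "drive_tool", "body": {"motion": [[0.6, 0, 0.15, 0.5, 0], [0.6, 0, 0.15, 1.1, 0], [0.6, 0, 0.15, 1.7, 0], [0.6, 0, 0.15, 2.3, 0], [0.6, 0, 0.15, 2.7, 0], [0.6, 0, 0.15, 2.87, 0], [0.6, 0, 0.15, 2.87, 0], [0.6, 0, 0.15, 2.87, 0]]}}

```text
clock: 14.0
tcp_pos: [0.6125, -0.1784, 0.1253]
eef_rot: [-2.724, -1.45, -0.026]
contact_force: [0.8, -0.0, -2.6]
width: 0.395
```

```bash
python3 held.py; python3 -c "
from h import *
go(.612,-.179,.1128)
p,W=cloud('side'); cv2.imwrite('pics/s6.png',cv2.resize(p[90:240,280:460,::-1],None,fx=4,fy=4))
k=(W[...,2]>.1)&(W[...,2]<.109)&(np.hypot(W[...,0]-.612,W[...,1]+.179)<.06);print('pan z',np.median(W[k][:,2]))"
```

```text
wrist 8814 z [-0.0069 -0.0029  0.0281  0.0464  0.0588] mean-tcp [0.0033 0.004  0.0296]
neck centre-tcp [0. 0.] 0.017996183395385744
side 182 z [-0.0046 -0.0026  0.0266  0.0528  0.0683] mean-tcp [0.0013 0.0056 0.0248]
top 50 z [-3.00e-04 -1.00e-04  2.77e-02  3.34e-02  4.90e-02] mean-tcp [0.0032 0.0127 0.0237]
units [ 0.099 -0.144 -2.958] yaw now 55.96 spin None tilt 3.28 tcp [ 0.6129 -0.1789  0.1259] F [ 0.37  0.09 -2.66] t 14.15
units [-0.045 -0.006  0.524] yaw now 55.96 spin None tilt 3.28 tcp [ 0.6129 -0.1789  0.1259] F [ 0.37  0.09 -2.66] t 14.15
pan z 0.10552499097342605
```

View pics/s6.png

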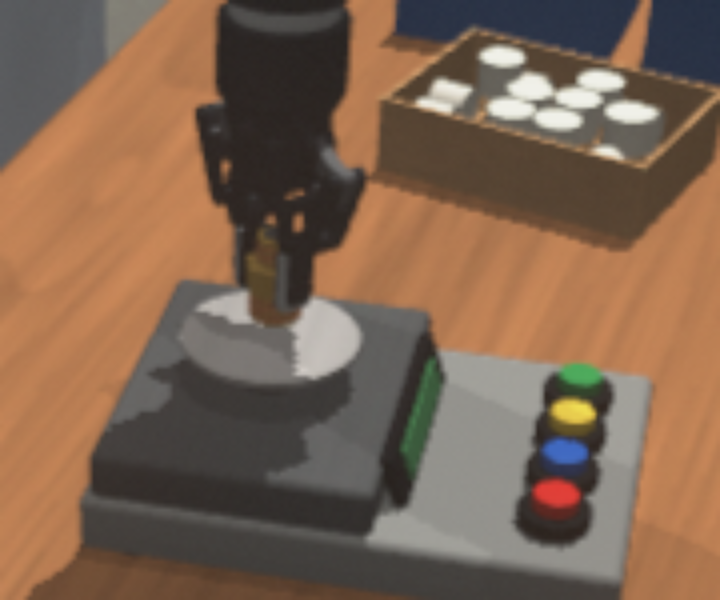

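The fitting hangs upright just above the pan's middle (crop (272,320), pan centre about (272,335)), with all four keys up. Lowering slowly while watching the force.

>>> {"method": "drive_tool", "body": {"motion": [[0.6, 0, 0, 0.12, 0], [0.6, 0, 0, 0.24, 0], [0.6, 0, 0, 0.36, 0], [0.6, 0, 0, 0.44, 0], [0.6, 0, 0, 0.44, 0], [0.6, 0, 0, 0.44, 0]]}}

```text
clock: 14.7
tcp_pos: [0.6125, -0.1782, 0.1146]
eef_rot: [-2.725, -1.449, -0.027]
contact_force: [0.6, 0.4, -2.5]
width: 0.389
```

>>> {"method": "drive_tool", "body": {"motion": [[0.6, 0, 0, 0.04, 0], [0.6, 0, 0, 0.08, 0], [0.6, 0, 0, 0.08, 0]]}}

```text
clock: 14.95
tcp_pos: [0.6126, -0.1781, 0.1128]
eef_rot: [-2.725, -1.449, -0.027]
contact_force: [-0.1, -0.3, -1.4]
width: 0.388
```

>>> {"method": "drive_tool", "body": {"motion": [[0.6, 0, 0, 0.03, 0], [0.6, 0, 0, 0.06, 0], [0.6, 0, 0, 0.06, 0]]}}

```text
clock: 15.2
tcp_pos: [0.6126, -0.1781, 0.1127]
eef_rot: [-2.726, -1.45, -0.028]
contact_force: [-4.8, 1.1, 9.7]
width: 0.39
```

Firm contact at 0.1127, as predicted. Easing off and opening.

>>> {"method": "drive_tool", "body": {"motion": [[0.6, 0, 0, -0.02, 0], [0.15, 0, 0, -0.02, 0], [0.0, 0, 0, -0.02, 0], [-0.2, 0, 0, -0.02, 0], [-0.3, 0, 0, -0.02, 0], [-0.3, 0, 0, -0.02, 0], [-0.3, 0, 0, -0.02, 0]]}}

```text
clock: 15.78
tcp_pos: [0.6126, -0.1782, 0.1131]
eef_rot: [-2.726, -1.45, -0.028]
contact_force: [-0.2, -0.3, 1.0]
width: 0.65
```

```bash
python3 -c "
from h import *
go(.612,-.179,.22)
print(read_state()['width'])
capture('wrist')
p,W=cloud('wrist'); cv2.imwrite('pics/w7.png',p[:,:,::-1])
p,W=cloud('side'); cv2.imwrite('pics/s7.png',cv2.resize(p[90:240,280:460,::-1],None,fx=4,fy=4))"
```

```text
units [ 0.135 -0.17  -4.272] yaw now 55.95 spin None tilt 3.26 tcp [ 0.6126 -0.1782  0.1131] F [-0.18 -0.28  0.98] t 15.7833
0.6496776315669773
```

View pics/w7.png

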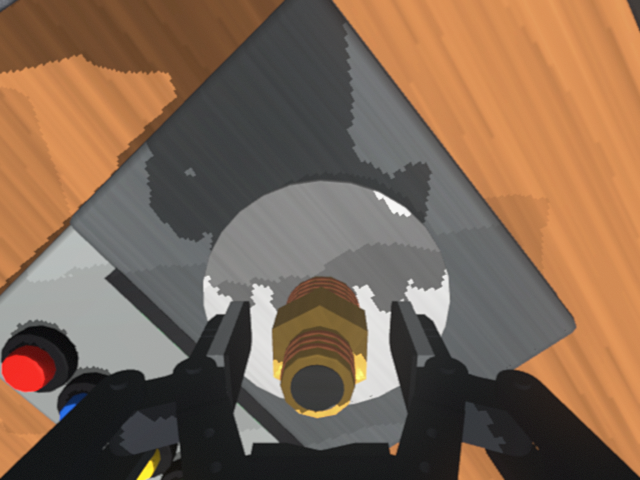

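View pics/s7.png

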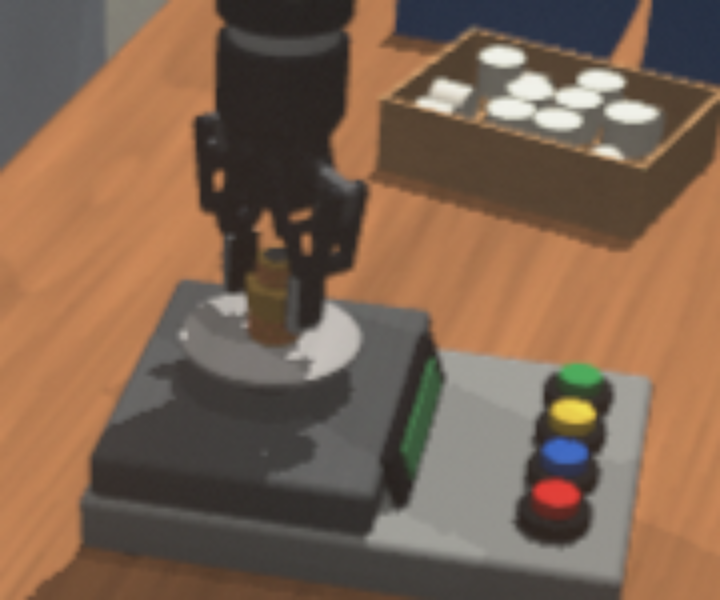

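The fitting stands upright on the middle of the pan with clear gaps on both sides (wrist (318,340), side crop (272,310)). Straight up.

>>> {"method": "drive_tool", "body": {"motion": [[-0.3, 0, 0, -0.4, 0], [-0.3, 0.03, -0.04, -1, 0], [-0.3, 0.06, -0.08, -2, 0], [-0.3, 0.1, -0.12, -3, 0], [-0.3, 0.14, -0.17, -4, 0], [-0.3, 0.14, -0.17, -5, 0], [0, 0.14, -0.17, -5, 0], [0.5, 0.14, -0.17, -5, 0], [1, 0.14, -0.17, -5, 0], [1, 0.14, -0.17, -5, 0]]}}

```text
clock: 16.77
tcp_pos: [0.6117, -0.1797, 0.2373]
eef_rot: [-2.725, -1.449, -0.026]
contact_force: [0.1, -0.9, 0.4]
width: 0.089
```

```bash
cat > chk.py <<'E'
from h import *
p,W=cloud('wrist'); cv2.imwrite('pics/w8.png',p[:,:,::-1])
for c in ('wrist','top','side'):
    p,W=cloud(c)
    r=np.hypot(W[...,0]-.6125,W[...,1]+.1785)
    k=(W[...,2]>.146)&(W[...,2]<.172)&(r<.025); q=W[k]
    if len(q): print(c,'neck',len(q),np.round(circ(q[:,:2]),4),np.percentile(q[:,2],95).round(4))
    k=(W[...,2]>.1)&(W[...,2]<.110)&(r<.07); q=W[k]; print(c,'pan',len(q),np.round(circ(q[:,:2]),4) if len(q) else '')
    hsv=cv2.cvtColor(p,cv2.COLOR_RGB2HSV)
    for n,lo,hi in [("blue",(100,100,60),(125,255,255)),("yellow",(20,120,80),(35,255,255)),("green",(50,100,40),(80,255,255)),("red",(0,150,80),(6,255,255))]:
        k=(cv2.inRange(hsv,lo,hi)>0)&(W[...,0]>.38)&(W[...,0]<.47)&(W[...,1]<-.1)&(W[...,1]>-.32)&(W[...,2]>.05)&(W[...,2]<.075)
        q=W[k]
        if len(q)>20: print(c,n,len(q),np.median(q,0).round(4))
go(.4322,-.2245,.12,6.9); print(read_state()['joint_pos'])
E
python3 chk.py
```

```text
wrist neck 1309 [ 0.6108 -0.181   0.0125] 0.1597
wrist pan 13847 [ 0.6128 -0.1802  0.055 ]
wrist blue 753 [ 0.4292 -0.1791  0.0659]
wrist yellow 680 [ 0.4342 -0.2232  0.066 ]
wrist red 715 [ 0.4229 -0.1355  0.066 ]
top neck 213 [ 0.6106 -0.1801  0.0124] 0.1619
top pan 2646 [ 0.613  -0.1784  0.0553]
top blue 234 [ 0.4264 -0.1793  0.067 ]
top red 232 [ 0.4206 -0.1351  0.0669]
side neck 94 [ 0.6096 -0.1802  0.0135] 0.1619
side pan 715 [ 0.6125 -0.1806  0.0582]
side blue 70 [ 0.4263 -0.179   0.0671]
side yellow 98 [ 0.4321 -0.2214  0.0654]
side green 45 [ 0.4361 -0.2667  0.0681]
side red 99 [ 0.4208 -0.1316  0.0662]
units [-5.696 -4.767  4.666] yaw now 55.95 spin 8.176 tilt 3.3 tcp [ 0.6119 -0.1797  0.2375] F [ 0.88 -0.98  0.48] t 16.9667
[-0.42488159  0.53424638  0.25028358  1.31984155  0.047266    1.73852032]
```

View pics/w8.png

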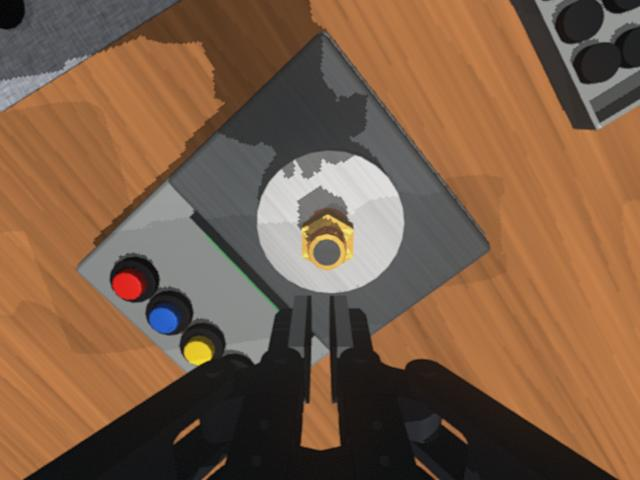

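The fitting is 2–3 mm from the pan's centre, top at 0.160, upright, all keys up. Next I move over to the yellow key at height, jaws shut, turning back to the scale's yaw.

>>> {"method": "drive_tool", "body": {"motion": [[1, -1, -0.8, 0, 1], [1, -2, -1.7, 0, 2], [1, -3, -2.5, 0, 3], [1, -4, -3.3, 0, 4], [1, -5, -4.2, 0, 5], [1, -5.7, -4.77, 0, 6], [1, -5.7, -4.77, 0, 7], [1, -5.7, -4.77, 0, 8.2], [1, -5.7, -4.77, 0, 8.2], [1, -5.7, -4.77, 0, 8.2]]}}

```text
clock: 17.8
tcp_pos: [0.4333, -0.2312, 0.2364]
eef_rot: [-3.079, -0.189, 0.011]
contact_force: [0.9, -0.2, -0.4]
width: -0.001
```

```bash
python3 -c "
from h import *
go(.4322,-.2245,.075,6.9);print(read_state()['width'])"
```

```text
units [0.014 0.102 6.46 ] yaw now 7.01 spin 0.019 tilt 3.31 tcp [ 0.4333 -0.2312  0.2364] F [ 0.95 -0.22 -0.42] t 17.8
-0.0005370915471429474
```

>>> {"method": "drive_tool", "body": {"motion": [[1, 0, 0.05, 1.2, 0], [1, 0, 0.1, 2.4, 0], [1, 0, 0.1, 3.6, 0], [1, 0, 0.1, 4.8, 0], [1, 0, 0.1, 5.8, 0], [1, 0, 0.1, 6.45, 0], [1, 0, 0.1, 6.45, 0], [1, 0, 0.1, 6.45, 0]]}}

```text
clock: 18.47
tcp_pos: [0.4316, -0.2239, 0.0749]
eef_rot: [-3.077, -0.194, 0.013]
contact_force: [-0.0, 0.1, 0.3]
width: -0.001
```

```bash
python3 -c "
from h import *
go(.4322,-.2245,.0615,6.9)
p,W=cloud('side'); cv2.imwrite('pics/s9.png',cv2.resize(p[90:240,280:460,::-1],None,fx=4,fy=4))
p,W=cloud('wrist'); cv2.imwrite('pics/w9.png',p[:,:,::-1])"
```

```text
units [0.025 0.057 0.532] yaw now 7.21 spin 0.051 tilt 3.39 tcp [ 0.4316 -0.2239  0.0749] F [-0.03  0.13  0.31] t 18.4667
```

View pics/w9.png

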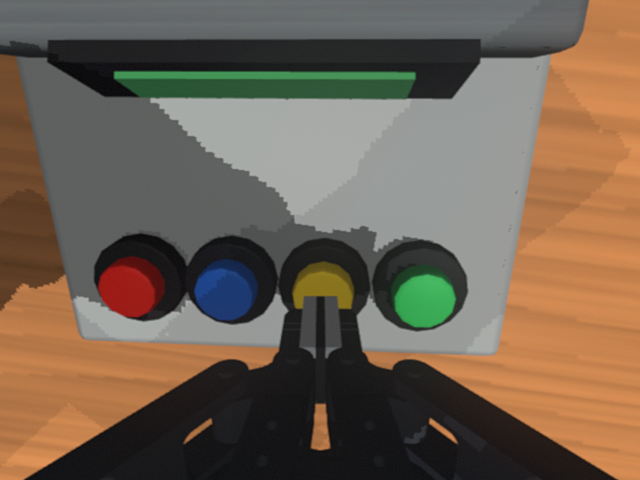

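View pics/s9.png

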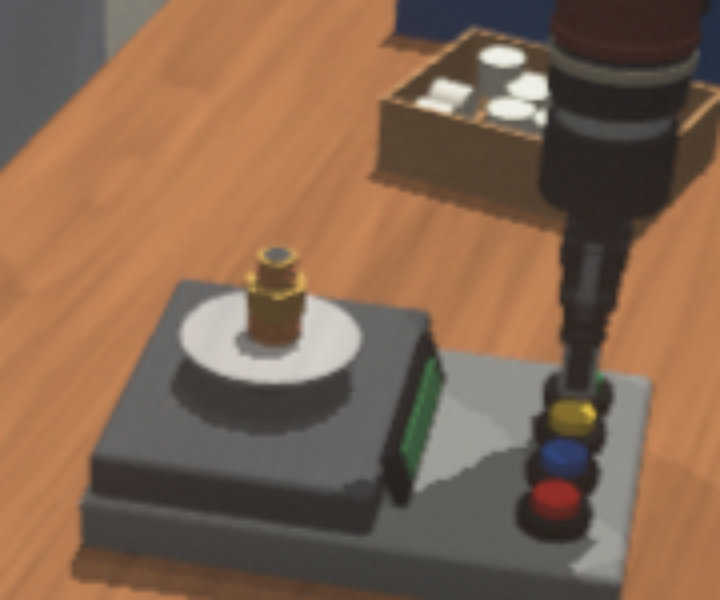

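The tips are over yellow (wrist (322,290)), and the fitting stands upright on the pan. Pressing.

>>> {"method": "drive_tool", "body": {"motion": [[1, 0, 0.04, 0.3, 0], [1, 0, 0.04, 0.5, 0], [1, 0, 0.04, 0.65, 0], [1, 0, 0.04, 0.74, 0], [1, 0, 0.04, 0.74, 0], [1, 0, 0.04, 0.74, 0]]}}

```text
clock: 19.07
tcp_pos: [0.433, -0.2253, 0.058]
eef_rot: [-3.08, -0.192, 0.008]
contact_force: [0.7, -1.5, 3.1]
width: 0.0
```

>>> {"method": "drive_tool", "body": {"motion": [[1, 0, 0, 0.06, 0], [1, 0, 0, 0.12, 0], [1, 0, 0, 0.14, 0], [1, 0, 0, 0.14, 0]]}}

```text
clock: 19.4
tcp_pos: [0.4331, -0.2255, 0.0552]
eef_rot: [-3.081, -0.192, 0.008]
contact_force: [-2.2, -1.4, 13.4]
width: -0.0
```

Yellow bottomed (13 N). Release and view.

>>> {"method": "drive_tool", "body": {"motion": [[1, 0, 0, -0.4, 0], [1, 0, 0, -1, 0], [1, 0, 0, -1.6, 0], [1, 0, 0, -1.6, 0]]}}

```text
clock: 19.73
tcp_pos: [0.4344, -0.2282, 0.0971]
eef_rot: [-3.082, -0.192, 0.005]
contact_force: [1.2, -1.1, 0.4]
width: -0.0
```

```bash
python3 chk.py; python3 -c "
from h import *
go(.4373,-.2691,.095,6.9)"
```

```text
wrist pan 0 
wrist blue 2418 [ 0.4287 -0.1805  0.066 ]
wrist yellow 2168 [ 0.435  -0.2238  0.0661]
wrist green 2558 [ 0.4391 -0.2678  0.0661]
wrist red 2231 [ 0.4229 -0.136   0.066 ]
top neck 234 [ 0.6102 -0.1809  0.013 ] 0.162
top pan 3031 [ 0.6128 -0.1792  0.0554]
top blue 214 [ 0.4265 -0.1788  0.0672]
top red 210 [ 0.4207 -0.1341  0.0672]
side neck 91 [ 0.6085 -0.1794  0.0131] 0.1618
side pan 721 [ 0.6131 -0.1809  0.0582]
side blue 71 [ 0.4258 -0.1776  0.0667]
side yellow 88 [ 0.4308 -0.2209  0.0663]
side green 42 [ 0.436  -0.2673  0.067 ]
side red 96 [ 0.4214 -0.1319  0.0661]
units [-0.016 -0.164 -1.019] yaw now 7.12 spin 0.037 tilt 3.22 tcp [ 0.4329 -0.2271  0.0943] F [-1.03  0.23  0.07] t 19.9333
[-0.65875874  0.37097561 -0.41384114  0.82738382  0.03790431  2.35778297]
units [-0.032  1.685 -0.121] yaw now 7.12 spin 0.037 tilt 3.22 tcp [ 0.4329 -0.2271  0.0943] F [-1.03  0.23  0.07] t 19.9333
```

View pics/w8.png

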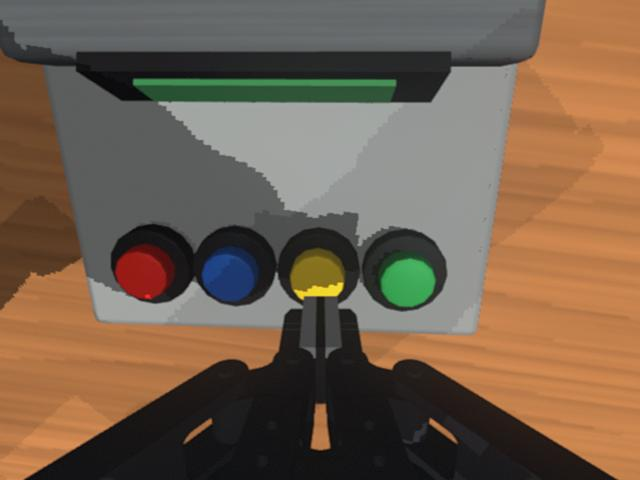

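Yellow is up again (0.0661) and the fitting unchanged. On to green at (408,282).

>>> {"method": "drive_tool", "body": {"motion": [[1, 0, 0.6, 0, 0], [1, 0, 1.2, 0, 0], [1, 0, 1.7, 0, 0], [1, 0, 1.7, 0, 0], [1, 0, 1.75, 0.4, 0], [1, 0, 1.75, 0.8, 0], [1, 0, 1.75, 0.8, 0], [1, 0, 1.75, 0.8, 0]]}}

```text
clock: 20.6
tcp_pos: [0.4372, -0.2683, 0.0708]
eef_rot: [-3.078, -0.192, 0.012]
contact_force: [-0.3, -0.4, -0.3]
width: 0.002
```

```bash
python3 -c "
from h import *
go(.4373,-.2691,.0555,6.9)
p,W=cloud('wrist'); cv2.imwrite('pics/w10.png',p[:,:,::-1])"
```

```text
units [0.002 0.066 0.61 ] yaw now 7.14 spin 0.04 tilt 3.33 tcp [ 0.4372 -0.2683  0.0708] F [-0.33 -0.41 -0.29] t 20.6
```

View pics/w10.png

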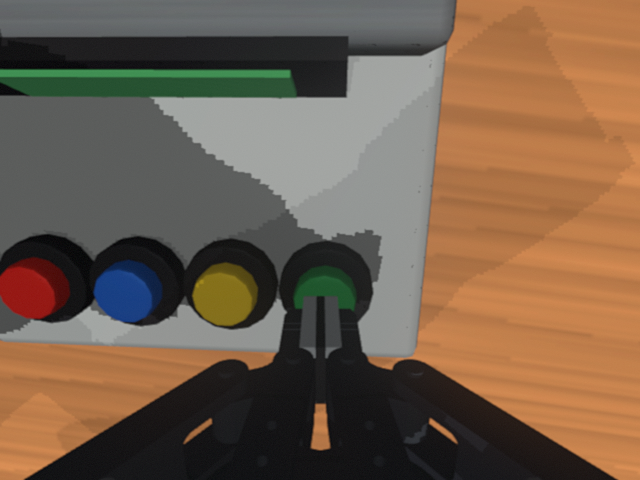

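Tips over green (323,290). Pressing.

>>> {"method": "drive_tool", "body": {"motion": [[1, 0, 0.05, 0.25, 0], [1, 0, 0.05, 0.45, 0], [1, 0, 0.05, 0.56, 0], [1, 0, 0.05, 0.62, 0], [1, 0, 0.05, 0.64, 0], [1, 0, 0.05, 0.64, 0]]}}

```text
clock: 21.15
tcp_pos: [0.438, -0.2693, 0.0557]
eef_rot: [-3.08, -0.192, 0.01]
contact_force: [0.8, -1.7, 4.5]
width: -0.0
```

>>> {"method": "drive_tool", "body": {"motion": [[1, 0, 0, 0.05, 0], [1, 0, 0, 0.07, 0], [1, 0, 0, 0.07, 0]]}}

```text
clock: 21.4
tcp_pos: [0.4382, -0.2695, 0.0552]
eef_rot: [-3.08, -0.192, 0.009]
contact_force: [-3.1, 1.0, 17.4]
width: 0.0
```

Green bottomed (17 N). Releasing and lifting away.

>>> {"method": "drive_tool", "body": {"motion": [[1, 0, 0, -0.5, 0], [1, 0, 0, -1.5, 0], [1, 0, 0, -3, 0], [1, 0, 0, -4.5, 0], [1, 0, 0, -5.5, 0], [1, -1, 1, -5.5, 0], [1, -2, 2, -5.5, 0], [1, -2, 2, -5.5, 0], [1, -2, 2, -5.5, 0]]}}

```text
clock: 22.15
tcp_pos: [0.3949, -0.3334, 0.1895]
eef_rot: [-3.08, -0.188, 0.01]
contact_force: [-0.6, 1.3, -0.3]
width: 0.003
```

```bash
python3 chk.py; python3 -c "
from h import *
for c in ('top','side'):
    p,W=cloud(c); cv2.imwrite(f'pics/end_{c}.png',p[:,:,::-1])
    for t in ['sleeve_center','cap_center','plug_center']: print(c,t,[np.round(r['at'],3) for r in spot_point(t,c)[:1]])
print(read_state()['contact_force'],read_state()['clock'],np.abs(read_state()['joint_vel']).max())"
```

```text
wrist pan 0 
wrist blue 1293 [ 0.4273 -0.1811  0.066 ]
wrist yellow 1231 [ 0.4321 -0.225   0.0661]
wrist green 1344 [ 0.4376 -0.2698  0.066 ]
wrist red 1132 [ 0.4212 -0.1356  0.066 ]
top neck 235 [ 0.6086 -0.1802  0.0142] 0.1622
top pan 3033 [ 0.6128 -0.1793  0.0555]
top blue 214 [ 0.4264 -0.1792  0.0669]
top yellow 216 [ 0.4321 -0.2233  0.0668]
top green 227 [ 0.4369 -0.2686  0.0667]
top red 209 [ 0.4206 -0.1339  0.0673]
side neck 92 [ 0.6089 -0.1793  0.0135] 0.1607
side pan 715 [ 0.6093 -0.1796  0.0579]
side blue 77 [ 0.4255 -0.1775  0.0667]
side yellow 89 [ 0.4309 -0.2195  0.0667]
side green 43 [ 0.4369 -0.2662  0.0674]
side red 97 [ 0.4208 -0.1323  0.0662]
units [ 1.97  -3.917  3.002] yaw now 7.2 spin 0.05 tilt 3.23 tcp [ 0.3963 -0.3318  0.1895] F [-0.19  0.2   0.14] t 22.35
[-0.85730822  0.33635313 -0.18755077  1.09524593  0.02900085  2.15799427]
top sleeve_center [array([0.462, 0.127, 0.024])]
top cap_center [array([0.495, 0.253, 0.019])]
top plug_center [array([0.606, 0.118, 0.019])]
side sleeve_center [array([0.466, 0.126, 0.027])]
side cap_center [array([0.497, 0.254, 0.019])]
side plug_center [array([0.607, 0.112, 0.022])]
[0.31253934 0.09723296 0.02360769] 22.75 0.003490274919994874
```

View pics/end_top.png

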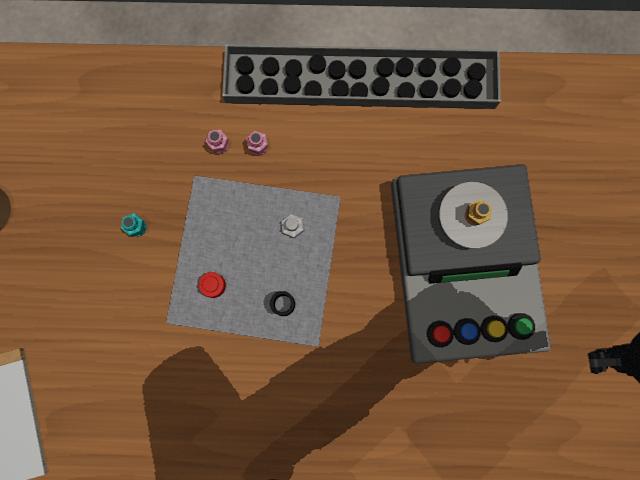

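View pics/end_side.png

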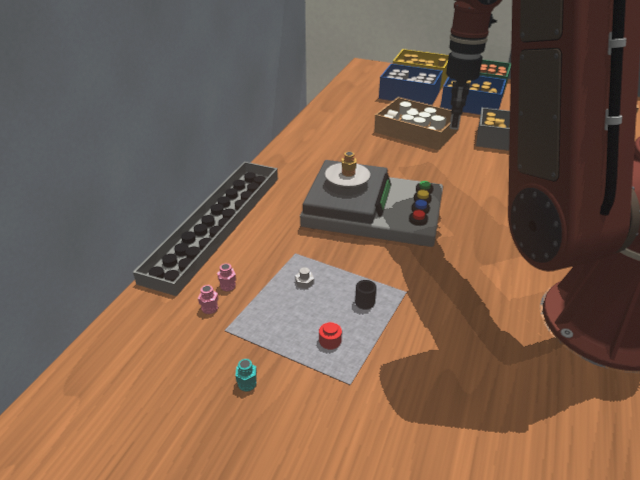

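The fitting stands on the pan (top view (480,212), side view (348,163)), all four keys are up, the other parts are where they began, and the arm touches nothing. Handing in.

```bash
python3 -c "
from plant import *
print(job_done())"
```

```text
the job is handed in; nothing more can be done
None
```

I pressed blue with the pan empty, set the brass fitting upright on the pan and let go, then pressed yellow and green, and handed the job in at about 22.8 s. `job_done()` gives no verdict, so the result below is from my own last checks.

- **Keys:** blue, yellow and green were each pushed to the bottom stop (13–17 N) and released before the next. After the last press all four key tops measured the same height, about 0.066 m. Red was never touched.
- **Fitting:** it stands upright and released about 2–4 mm from the pan's centre, well inside the 25 mm allowed.
- **Other parts:** sleeve, cap and plug measured within about 6 mm of where they began, which is close to the sensing error. The arm is clear of everything.

Three things disagreed with the data or went less than cleanly:
- **Tip offset:** the stated 22 mm from TCP to fingertips did not hold. The closed tips sit a few mm behind the reported TCP, so I worked from camera depth and touch instead.
- **Key height:** key tops read about 3 mm higher in the cameras than the stated 63 mm.
- **Tool tilt:** the last joint reached its limit over the mat, which left the tool tilted about 3° for the rest of the job. It had no visible effect on the placing or the key presses.

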